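# Empty the flip-top tin and lay out the wax bars

## Robot

A 6-joint arm with a two-finger parallel gripper is mounted at the origin on the work surface. World frame = base frame: x ahead of the robot, y to its left, z up, the work surface at z = 0. Lengths are in m, angles in degrees, forces in N, time in s.
With the tool pointing down it reaches from about 0.35 to 0.875 m from the base axis. Payload 4.2 kg.
Tool frame: the origin (TCP) lies at the very end of the fingers, on their centre line; the grasp point (between the pads) lies 19 mm behind it; z points along the fingers, y is the line along which they close (so a half turn about z gives the same grasp; the last joint's range is limited). The gripper opens to 87 mm and grips with 3 to 60 N. Pads are 19 mm wide; open, the fingers measure 117 mm over their backs; the gripper's body (75 mm by 190 mm) begins 51 mm behind the grasp point.
Start: joints at [14.817, 22.042, 0.453, 0, -68.411, -14.817], TCP at [0.625, 0, 0.223] pointing down, gripper open.
Joint ranges: [-179.83, 179.83], [-69.29, 118.12], [-61.27, 80.66], [-181.25, 117.63], [-171.15, -9.14], [-177.46, 177.46]. Speed limits (degrees/s): [159.86, 159.86, 180, 180, 180, 180].

## Interface

Orientations are given as a 3x3 rotation matrix whose columns are the frame's x, y, z axes.
In Python, from station import sense, cams, r gives the robot as it stands. The module is installed in compiled form; this text tells all that it offers.
- The arm moves only by the tool step_arm, never from a script. Its argument "targets" is text: rows parted by semicolons, each of 4 numbers parted by spaces: the shift along the tool's x, y, z in cm, then the turn about the tool's z in degrees. In form: x y z turn; .... A call has 1 to 12 rows; each row shifts and turns the commanded pose from where the row before left it, along the tool's axes as they then stand; what a row does not reach is not made up. A row lasts 1/12 s, in which the tool goes at most 41.7 mm and 7.16 degrees, less where a joint would pass 70% of its speed; a pose out of reach is approached as far as the arm can. A call with a gripper value outside its range is refused whole. "claw" is the finger opening in cm, from 0 to 8.7, set as the call begins (left out, the last holds). The fingers move at their own pace and stop on an object; the grip force is fixed at half the most. Time passes only in rows, so rows that do not move let the fingers close. It gives the time, the measured TCP pose, the force, the opening and the grip force at its end, in the units of the state.
- sense(): the state, without advancing time (a new reading comes with each control period).
- cams.capture(name): name is "scene" or "side" or "wrist"; returns a dict with "frame" (480x640x3 uint8, blue, green, red), "vertical_fov" (degrees; the focal length in pixels is half the picture's height over the tangent of half this angle, whatever the lens; pixels are square), "cx", "cy" (the principal point, pixels), "eye" and "rotation" of the camera in the world; the wrist camera has in their place "tool_from_camera" (4x4, takes a point from camera to tool coordinates, whose origin is the TCP and whose axes are the flange's). Camera axes: x right, y down, z forward; pixel columns grow to the right and rows downward; lengths in m; the calibration is good to about 2 mm. A picture is of the moment at which its call begins: read the wrist's pose just before it. There is no depth.
- r.finish_job(): hands the job in; it is judged then, once.
The state is a dict: "time_s": time; "joints": joint angles; "joint_velocities": joint speeds; "effort": joint torques, N m; "tcp_pos": TCP position; "ee_rot": TCP orientation; "wrist_force": force on the tool from outside, world axes, zero at the start; "moment": the same for the moment, N m; "gripper_width": opening from 0.0 (shut) to 1.0 (fully open); "gripper_force": force on a finger pad.
Only numpy, scipy, OpenCV 4.12 (cv2) and the standard library are available. Lean on these libraries where they do the work, as an engineer would, in place of code of your own. Each camera call takes 0.05 s, during which the arm holds its last target. There are 200 camera calls.

## Task

Lift the closed flip-top tin by its side handle, carry it with the wax bars inside over the dark sorting tray and turn it over so that its lid swings open by itself and all the bars spill out onto the tray (any that miss it go back on it), then stand the empty tin upright on its cork pad again, lid shut. Then lay the bars out flat in neat rows on the plywood board, one bar lengthwise inside each outlined place, amber bars in amber places and sage-green bars in green ones. Do not knock over or shift the beaker, bottles, jug and dish.

Things in the scene. Friction and masses are not known exactly. Their poses are not given: they have to be found in the camera images.
- tin: Steel flip-top tin, about 0.36 kg empty with lid: flat floor 146 (x) by 76 (y) mm, 41 mm high, walls 3 mm, open top under a brass lid. The -x end wall slants outward (26 deg) as a pouring lip, the others are upright. Origin: centre of the underside, z up, -x towards the lip, -y towards the handle. Starts on the pad, lip roughly towards the robot.
- lid (a joint): Angle of the tin's brass lid (169 x 77 x 3 mm, 60 g): 0 shut, to 1.4 rad open. Free hinge along the tin's +x top edge (x = 73, z = 41 mm in the tin's frame), no latch or spring: gravity keeps it shut when upright, opens it when the tin is turned past its side with the hinge uppermost and the lip lowest, and shuts it again when upright.
- tin_grip (a point): Grip point on the tin's handle: a dark wooden eight-sided bar, 18 mm across flats, along the tin's y from its side wall (y = -38 mm) to y = -118 mm; the point is at y = -85 mm, 30 mm above the underside. Same axes as the tin. Two flats are upright (facing +x and -x), so it can be pinched from above across x.
- tin_lip (a point): Middle of the pouring lip's edge: top of the slanted end wall, x = -93, z = 41 mm in the tin's frame, same axes. To pour, turn the tin about its own y, top over towards -x, 20 to 35 deg beyond lying on its side; wax slides on steel only on slopes above about 35 deg.
- pad: Cork pad where the tin lives, fixed, 230 mm (x) by 140 mm (y), 4 mm thick. Origin: centre of its underside on the table, x and y along its sides.
- tray: Dark green shallow sorting tray, fixed, 250 x 250 mm, floor 4 mm thick, rim 6 mm wide and 12 mm high above the table. Origin: centre of its underside on the table, x and y along its sides.
- board: Plywood board, fixed, 200 mm (x) by 215 mm (y), 8 mm thick, with six printed outlines 76 x 38 mm, long along the board's x: three amber ones side by side in the +x row, three sage-green ones in the -x row, 62 mm apart. Origin: centre of its underside on the table.
- amber_place1 (a point): Centre, at the board's surface, of one of the three amber outlined places on the board (+x row, -y end); same axes as the board. A bar lying here has its centre 13 mm above it.
- amber_place2 (a point): Centre, at the board's surface, of one of the three amber outlined places on the board (+x row, middle); same axes as the board. A bar lying here has its centre 13 mm above it.
- amber_place3 (a point): Centre, at the board's surface, of one of the three amber outlined places on the board (+x row, +y end); same axes as the board. A bar lying here has its centre 13 mm above it.
- sage_place1 (a point): Centre, at the board's surface, of one of the three sage-green outlined places on the board (-x row, -y end); same axes as the board. A bar lying here has its centre 13 mm above it.
- sage_place2 (a point): Centre, at the board's surface, of one of the three sage-green outlined places on the board (-x row, middle); same axes as the board. A bar lying here has its centre 13 mm above it.
- sage_place3 (a point): Centre, at the board's surface, of one of the three sage-green outlined places on the board (-x row, +y end); same axes as the board. A bar lying here has its centre 13 mm above it.
- amber1: Amber wax bar, a square prism 64 x 26 x 26 mm, 45 g. Origin at its centre, x along its length (y and z are its two equal cross directions). Starts closed in the tin, lying across it; may be absent (then None).
- amber2: Amber wax bar, a square prism 64 x 26 x 26 mm, 45 g. Origin at its centre, x along its length (y and z are its two equal cross directions). Starts closed in the tin, lying across it; may be absent (then None).
- amber3: Amber wax bar, a square prism 64 x 26 x 26 mm, 45 g. Origin at its centre, x along its length (y and z are its two equal cross directions). Starts closed in the tin, lying across it; may be absent (then None).
- sage1: Sage-green wax bar, a square prism 64 x 26 x 26 mm, 45 g. Origin at its centre, x along its length (y and z are its two equal cross directions). Starts closed in the tin, lying across it; may be absent (then None).
- sage2: Sage-green wax bar, a square prism 64 x 26 x 26 mm, 45 g. Origin at its centre, x along its length (y and z are its two equal cross directions). Starts closed in the tin, lying across it; may be absent (then None).
- beaker: Bystander: empty glass cup, 66 mm across, 85 mm high.
- oil1: Bystander: amber glass bottle, 36 mm across, 85 mm high.
- oil2: Bystander: another such bottle.
- jug: Bystander: steel pouring jug, 96 mm across, 120 mm high.
- dish: Bystander: small steel dish, 90 mm across, 15 mm high.
Mind the look-alikes: they are no part of the job. Leave any blue look-alike of the tin alone.

How it is judged:
By the outcome, as a careful person would: the job done as asked, in the order asked, and still so for the second after the job is handed in, with the robot touching nothing.
Of amber1, sage1, amber2, sage2, amber3 only 3 to 5 are there at a start; the rules pass over those that are not, and their reading is None.
At some moment in a run one of amber1, sage1, amber2, sage2, amber3 may be knocked a few centimetres aside while the robot is not near it.
It also fails if it takes over 210 s, if anything falls off the work surface, if the arm or the gripper's body presses on something with over 40 N, if the wrist force passes 120 N, or if a joint passes its speed limit or range.

## Working session

There is one attempt and no reset: what is moved stays moved. The work goes in short steps, Python scripts to look and compute and a tool call to move; the robot and the scene stay as the last step left them, time stands still between calls to the robot, and variables do not carry over. Pictures are saved under pics/ and viewed, at most 14 in all, crops included, and the job is handed in when it is done.

Besides the shell and the picture viewer there is one more tool, called after "Emit:" in YAML: its name, and indented under it one key for each argument. step_arm: Moves the arm, as the interface text tells. Its arguments: {"type":"object","properties":{"targets":{"type":"string"},"claw":{"type":"number"}},"required":["targets"]}

```bash
mkdir -p pics; ls; cat > h.py <<'E'
import numpy as np, cv2
from station import sense, cams, r
def cap(n):
    s=sense(); d=cams.capture(n)
    if 'eye' in d: d['E']=np.array(d['eye']); d['R']=np.array(d['rotation'])
    else:
        T=np.array(d['tool_from_camera']); R=np.array(s['ee_rot']); d['E']=R@T[:3,3]+np.array(s['tcp_pos']); d['R']=R@T[:3,:3]
    d['f']=240/np.tan(np.radians(d['vertical_fov']/2)); return d
def ray(d,u,v):
    w=d['R']@np.array([(u-d['cx'])/d['f'],(v-d['cy'])/d['f'],1]); return w
def plane(d,u,v,z):
    w=ray(d,u,v); return d['E']+w*(z-d['E'][2])/w[2]
def proj(d,p):
    c=d['R'].T@(np.array(p)-d['E']); return d['cx']+d['f']*c[0]/c[2], d['cy']+d['f']*c[1]/c[2]
E
python3 - <<'E'
from h import *
s=sense(); print(s)
for n in ['scene','side','wrist']:
    d=cap(n); cv2.imwrite(f'pics/{n}0.png',d['frame']); print(n,d['E'].round(3),d['R'].round(3).tolist(),d['vertical_fov'],d['cx'],d['cy'],[k for k in d])
E
```

```text
pics
{'time_s': 0.0, 'joints': array([ 1.48162832e+01,  2.20907559e+01,  3.81032278e-01, -2.78345688e-02,
       -6.84103795e+01, -1.48162334e+01]), 'joint_velocities': array([ 0.01164835,  0.0194275 ,  0.02305207,  0.0946638 , -0.03106963,
       -0.08634484]), 'effort': array([ 5.69075401e-04, -3.90661991e+01,  1.87403029e+01,  4.22001421e+00,
        1.09914420e-02, -1.81494070e-04]), 'tcp_pos': array([6.24412829e-01, 1.40926940e-05, 2.21471195e-01]), 'ee_rot': array([[-1.78252376e-04, -9.99997690e-01, -2.14197275e-03],
       [-9.99999979e-01,  1.78465539e-04, -9.93265872e-05],
       [ 9.97086261e-05,  2.14195500e-03, -9.99997701e-01]]), 'wrist_force': array([ 0.12817412, -0.1899964 , -1.00098621]), 'moment': array([-0.01162476,  0.06147113, -0.02885336]), 'gripper_force': 0.0, 'gripper_width': 1.000670633977607}
scene [ 1.198 -0.248  0.877] [[0.322, 0.7, -0.637], [0.947, -0.23, 0.226], [0.012, -0.676, -0.737]] 52.320218285603936 325.3445564996606 234.94091804329057 ['frame', 'vertical_fov', 'cx', 'cy', 'eye', 'rotation', 'E', 'R', 'f']
side [ 0.046 -0.625  0.534] [[0.838, -0.271, 0.474], [-0.546, -0.443, 0.712], [0.017, -0.855, -0.519]] 57.29224258699672 316.91440953321774 236.8764272465797 ['frame', 'vertical_fov', 'cx', 'cy', 'eye', 'rotation', 'E', 'R', 'f']
wrist [ 0.625 -0.073  0.383] [[-1.0, 0.001, -0.001], [0.001, 0.964, 0.267], [0.002, 0.267, -0.964]] 70.35114723427574 316.2341943056598 242.16945337025388 ['frame', 'vertical_fov', 'cx', 'cy', 'tool_from_camera', 'E', 'R', 'f']
```

View pics/scene0.png

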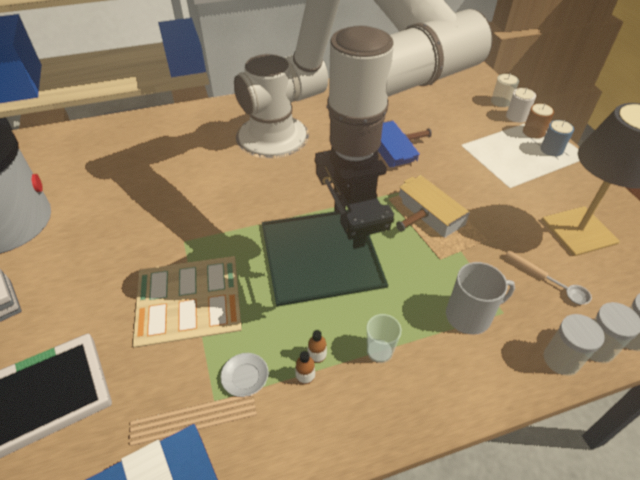

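View pics/side0.png

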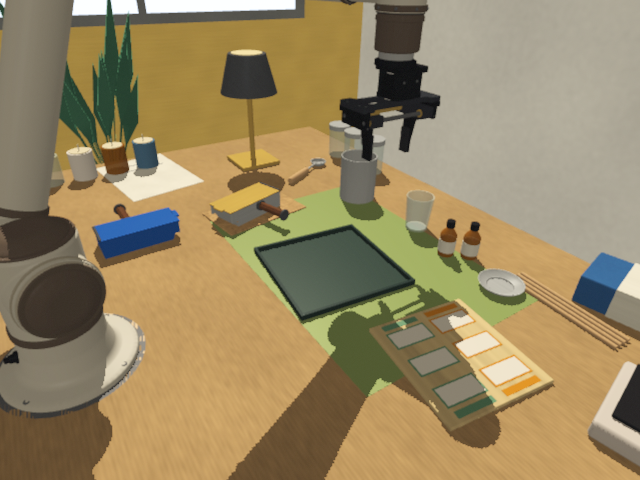

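```bash
python3 - <<'E'
from h import *
d=cap('scene'); 
P=lambda n,u,v,z: print(n,(plane(d,u,v,z)*1000).round(0))
for n,u,v,z in [('lidA',424,177,.048),('lidB',467,210,.048),('lidC',442,225,.048),('lidD',400,190,.048),('hend',402,223,.034),('tray',262,220,.012),('tray',363,207,.012),('tray',385,287,.012),('tray',276,305,.012),('bo',139,268,.008),('bo',239,258,.008),('bo',240,331,.008),('bo',134,343,.008),('beaker',381,352,0),('oil1',305,378,0),('oil2',317,356,0),('jug',470,318,0),('dish',245,375,0)]: P(n,u,v,z)
im=d['frame']; 
c1=cv2.resize(im[165:265,385:485],(600,600),interpolation=cv2.INTER_CUBIC)
cv2.imwrite('pics/crop1.png',c1)
E
```

```text
lidA [367. 316.  48.]
lidB [510. 360.  48.]
lidC [536. 278.  48.]
lidD [393. 235.  48.]
hend [489. 199.  34.]
tray [ 353. -115.   12.]
tray [388. 140.  12.]
tray [637.  92.  12.]
tray [ 607. -147.   12.]
bo [ 410. -414.    8.]
bo [ 452. -194.    8.]
bo [ 643. -232.    8.]
bo [ 604. -439.    8.]
beaker [775.  25.   0.]
oil1 [ 780. -136.    0.]
oil2 [742. -99.   0.]
jug [760. 236.   0.]
dish [ 737. -244.    0.]
```

View pics/crop1.png

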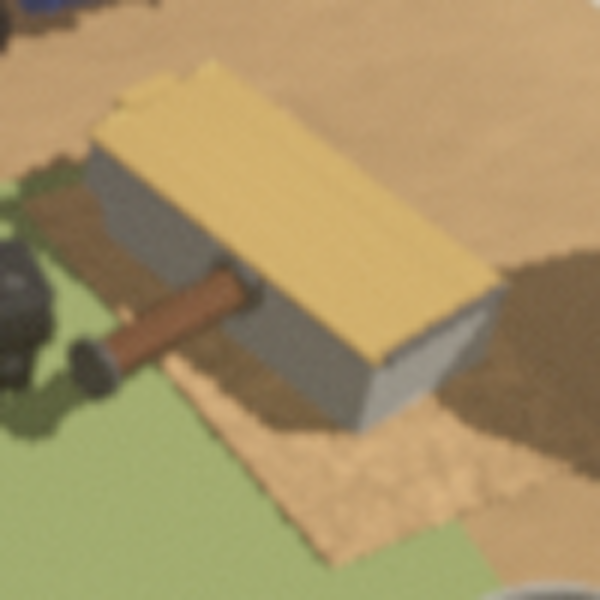

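The look-alikes: the blue tin at scene (395,145) stands bare on the table. The steel tin with the brass lid at (432,205) stands on cork, with its handle end at (402,223), so that is the one meant. The rows only turn about tool z, so I'll test in free air what the arm does at its reach limit, to see whether tilting is possible.

Emit:
step_arm:
  targets: "0 0 -4 0;0 0 -4 0;0 0 -4 0;0 0 -4 0;0 0 -4 0;0 0 -4 0;0 0 -4 0;0 0 -4 0;0 0 -4 0;0 0 -4 0;0 0 -4 0;0 0 -4 0"

```text
time_s: 1.2
tcp_pos: [0.6081, 0.0011, 0.6458]
ee_rot: [[-0.001, -1.0, 0.009], [-1.0, 0.001, -0.005], [0.005, -0.009, -1.0]]
wrist_force: [-0.9, -1.7, 7.9]
gripper_width: 1.0
gripper_force: 0.0
```

```bash
python3 - <<'E'
from h import *
s=sense(); print(s['joints'].round(1),s['tcp_pos'].round(3),s['ee_rot'].round(3).tolist())
E
```

```text
[  15.6   32.5   80.7    0.6 -137.7  -15.1] [0.608 0.001 0.646] [[-0.001, -1.0, 0.009], [-1.0, 0.001, -0.005], [0.005, -0.009, -1.0]]
```

Emit:
step_arm:
  targets: "0 0 -4 0;0 0 -4 0;0 0 -4 0;0 0 -4 0;0 0 -4 0;0 0 -4 0"

```text
time_s: 1.7
tcp_pos: [0.4988, 0.0018, 0.7379]
ee_rot: [[-0.001, -0.994, 0.107], [-1.0, -0.0, -0.014], [0.014, -0.107, -0.994]]
wrist_force: [0.5, -0.1, 0.8]
gripper_width: 1.002
gripper_force: 0.0
```

Emit:
step_arm:
  targets: "0 -4 0 0;0 -4 0 0;0 -4 0 0;0 -4 0 0;0 -4 0 0;0 -4 0 0;0 -4 0 0;0 -4 0 0"

```text
time_s: 2.37
tcp_pos: [0.7072, 0.0019, 0.6257]
ee_rot: [[-0.002, -0.977, 0.215], [-1.0, -0.003, -0.026], [0.026, -0.215, -0.976]]
wrist_force: [0.6, 0.5, -0.4]
gripper_width: 0.998
gripper_force: 0.0
```

```bash
python3 - <<'E'
from h import *
s=sense(); print(s['joints'].round(1),s['tcp_pos'].round(3),s['ee_rot'].round(3).tolist())
E
```

```text
[  15.2   36.    80.6    5.6 -122.9  -11.7] [0.707 0.002 0.626] [[-0.002, -0.977, 0.215], [-1.0, -0.003, -0.026], [0.026, -0.215, -0.976]]
```

The arm trades orientation for reach at its limit, and the tilt stays. So I can tilt the tool by pushing out of reach in free air. Then I'll take the handle with the tool nearly horizontal along the tin's +y, where the turn about tool z is exactly the pour. First, a look at the tin from the wrist on the way.

Emit:
step_arm:
  targets: "-3.1 2.5 -0.5 0;-3.1 2.5 -0.5 0;-3.1 2.5 -0.5 0;-3.1 2.5 -0.5 0;-3.1 2.5 -0.5 0;-3.1 2.5 -0.5 0;-3.1 2.5 -0.5 0;-3.1 2.5 -0.5 0;-3.1 2.5 -0.5 0;0 0 0 0"

```text
time_s: 3.2
tcp_pos: [0.4827, 0.2763, 0.6167]
ee_rot: [[0.005, -0.977, 0.215], [-1.0, -0.011, -0.024], [0.026, -0.214, -0.976]]
wrist_force: [1.2, -0.2, -0.3]
gripper_width: 1.001
gripper_force: 0.0
```

```bash
python3 - <<'E'
from h import *
s=sense(); print(s['joints'].round(1),s['tcp_pos'].round(3),s['ee_rot'].round(3).tolist())
d=cap('wrist'); cv2.imwrite('pics/w1.png',d['frame']); np.save('w1.npy',np.r_[d['E'],d['R'].ravel(),d['f'],d['cx'],d['cy']])
E
```

```text
[  52.3   10.9   35.1   11.1 -107.3  -47.9] [0.483 0.276 0.617] [[0.005, -0.977, 0.215], [-1.0, -0.011, -0.024], [0.026, -0.214, -0.976]]
```

View pics/w1.png

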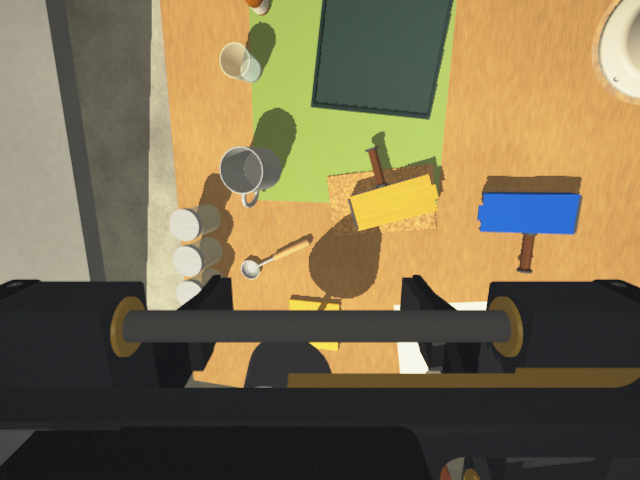

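```bash
python3 - <<'E'
from h import *
a=np.load('w1.npy'); d=dict(E=a[:3],R=a[3:12].reshape(3,3),f=a[12],cx=a[13],cy=a[14])
im=cv2.imread('pics/w1.png'); hsv=cv2.cvtColor(im,cv2.COLOR_BGR2HSV)
roi=np.zeros(im.shape[:2],np.uint8); roi[165:240,340:445]=255
for t in [(21,130,130),(21,150,150)]:
    m=cv2.inRange(hsv,t,(32,255,255))&roi; m=cv2.morphologyEx(m,cv2.MORPH_OPEN,np.ones((3,3)))
    c=max(cv2.findContours(m,0,2)[0],key=cv2.contourArea)
    W=np.array([plane(d,p[0][0],p[0][1],.048)[:2]*1000 for p in c],np.float32)
    print(cv2.contourArea(c),cv2.minAreaRect(W),hsv[200,400],hsv[185,345])
for n,u,v,z in [('hend',372,150,.034),('hroot',380,184,.034),('pad',328,175,.004),('pad',435,160,.004),('pad',438,226,.004),('pad',334,235,.004)]: print(n,(plane(d,u,v,z)*1000).round(0))
ds=cap('scene')
W=np.array([plane(ds,u,v,.048)[:2]*1000 for u,v in [(420.3,175.3),(468.8,212.5),(447.5,225.3),(400.3,188.3)]],np.float32); print(cv2.minAreaRect(W),W)
for n,u,v in [('candle',507,100),('candle',557,150),('lamp',580,230)]: print(n,(plane(ds,u,v,0)*1000).round(0))
E
```

```text
2893.0 ((440.2486267089844, 299.7526550292969), (173.1719207763672, 76.68378448486328), 17.831314086914062) [ 24 170 243] [ 18 144 230]
2880.0 ((440.5076599121094, 299.5621032714844), (172.7063751220703, 76.09197998046875), 17.96305274963379) [ 24 170 243] [ 18 144 230]
hend [493. 193.  34.]
hroot [472. 263.  34.]
pad [590. 248.   4.]
pad [362. 212.   4.]
pad [343. 352.   4.]
pad [573. 386.   4.]
((449.66082763671875, 298.6929016113281), (168.66580200195312, 76.6086196899414), 17.587753295898438) [[357.69577 309.72415]
 [518.6597  360.1139 ]
 [540.7976  290.27466]
 [387.58856 238.83438]]
candle [ 54. 784.   0.]
candle [331. 775.   0.]
lamp [620. 627.   0.]
```

Emit:
step_arm:
  targets: "-2.1 3.1 -1 0;-2.1 3.1 -1 0;-2.1 3.1 -1 0;-2.1 3.1 -1 0;-2.1 3.1 -1 0;-2.1 3.1 -1 0;-2.1 3.1 -1 0;-2.1 3.1 -1 0;-2.1 3.1 -1 0;-2.1 3.1 -1 0;-2.1 3.1 -1 0;-2.1 3.1 -1 0"

```text
time_s: 4.3
tcp_pos: [0.0978, 0.526, 0.6482]
ee_rot: [[-0.005, -0.977, 0.215], [-1.0, -0.0, -0.026], [0.025, -0.215, -0.976]]
wrist_force: [0.7, 0.4, 0.3]
gripper_width: 0.999
gripper_force: 0.0
```

Emit:
step_arm:
  targets: "-2.1 3.1 -1 0;-2.1 3.1 -1 0;-2.4 0 -3.2 0;-2.4 0 -3.2 0;-2.4 0 -3.2 0;-2.4 0 -3.2 0;-2.4 0 -3.2 0;-2.4 0 -3.2 0;-2.4 0 -3.2 0;-2.4 0 -3.2 0;-2.4 0 -3.2 0;-2.4 0 -3.2 0"

```text
time_s: 5.3
tcp_pos: [-0.019, 0.599, 0.6974]
ee_rot: [[0.039, -0.964, 0.264], [-0.99, -0.001, 0.145], [-0.139, -0.267, -0.954]]
wrist_force: [-0.9, 0.1, -0.0]
gripper_width: 0.997
gripper_force: 0.0
```

```bash
cat >> h.py <<'E'
import json
def st(log=True):
    s=sense()
    if log: open('log.jsonl','a').write(json.dumps([s['joints'].tolist(),s['tcp_pos'].tolist(),s['ee_rot'].tolist()])+'\n')
    z=s['ee_rot'][:,2]
    print('t',round(s['time_s'],1),'J',s['joints'].round(1),'tcp',(s['tcp_pos']*1000).round(0),'tilt',round(np.degrees(np.arccos(-z[2])),1),'az',round(np.degrees(np.arctan2(z[1],z[0])),1),'w',round(s['gripper_width']*8.7,2),'gf',round(float(s['gripper_force']),1),'F',s['wrist_force'].round(1))
    print(s['ee_rot'].round(3).tolist()); return s
E
python3 -c "
from h import *
st()"
```

```text
t 5.3 J [ 115.2   33.1   80.7   24.6 -133.7  -96.3] tcp [-19. 599. 697.] tilt 17.5 az 28.7 w 8.68 gf 0.0 F [-0.9  0.1 -0. ]
[[0.039, -0.964, 0.264], [-0.99, -0.001, 0.145], [-0.139, -0.267, -0.954]]
```

Emit:
step_arm:
  targets: "-3.2 1.2 -2.2 0;-3.2 1.2 -2.2 0;-3.2 1.2 -2.2 0;-3.2 1.2 -2.2 0;-3.2 1.2 -2.2 0;-3.2 1.2 -2.2 0;-3.2 1.2 -2.2 0;-3.2 1.2 -2.2 0;-3.2 1.2 -2.2 0;-3.2 1.2 -2.2 0;-3.2 1.2 -2.2 0;-3.2 1.2 -2.2 0"

```text
time_s: 6.3
tcp_pos: [-0.1725, 0.6353, 0.6859]
ee_rot: [[0.053, -0.978, 0.203], [-0.951, 0.012, 0.308], [-0.304, -0.209, -0.93]]
wrist_force: [-2.7, 3.6, -4.4]
gripper_width: 0.997
gripper_force: 0.0
```

```bash
python3 -c "
from h import *
st()"
```

```text
t 6.3 J [ 127.7   33.6   77.3   24.8 -123.7 -110.8] tcp [-173.  635.  686.] tilt 21.6 az 56.7 w 8.68 gf 0.0 F [-2.7  3.6 -4.4]
[[0.053, -0.978, 0.203], [-0.951, 0.012, 0.308], [-0.304, -0.209, -0.93]]
```

Emit:
step_arm:
  targets: "-3.2 1 -2.2 0;-3.2 1 -2.2 0;-3.2 1 -2.2 0;-3.2 1 -2.2 0;-3.2 1 -2.2 0;-3.2 1 -2.2 0;-3.2 1 -2.2 0;-3.2 1 -2.2 0;-3.2 1 -2.2 0;-3.2 1 -2.2 0;-3.2 1 -2.2 0;-3.2 1 -2.2 0"

```text
time_s: 7.3
tcp_pos: [-0.2018, 0.5816, 0.7729]
ee_rot: [[0.023, -0.997, 0.069], [-0.87, 0.014, 0.493], [-0.492, -0.071, -0.867]]
wrist_force: [2.7, -2.1, 3.2]
gripper_width: 1.0
gripper_force: 0.0
```

```bash
python3 -c "
from h import *
st()"
```

```text
t 7.3 J [ 134.4   28.    80.7   27.2 -120.3 -115.6] tcp [-202.  582.  773.] tilt 29.8 az 82.1 w 8.7 gf 0.0 F [ 2.7 -2.1  3.2]
[[0.023, -0.997, 0.069], [-0.87, 0.014, 0.493], [-0.492, -0.071, -0.867]]
```

Emit:
step_arm:
  targets: "-3.5 0.8 -1.2 0;-3.5 0.8 -1.2 0;-3.5 0.8 -1.2 0;-3.5 0.8 -1.2 0;-3.5 0.8 -1.2 0;-3.5 0.8 -1.2 0;-3.5 0.8 -1.2 0;-3.5 0.8 -1.2 0;-3.5 0.8 -1.2 0;-3.5 0.8 -1.2 0;-3.5 0.8 -1.2 0;-3.5 0.8 -1.2 0"

```text
time_s: 8.3
tcp_pos: [-0.2524, 0.6618, 0.6392]
ee_rot: [[0.165, -0.958, 0.236], [-0.945, -0.084, 0.317], [-0.284, -0.275, -0.919]]
wrist_force: [-5.8, 6.4, -14.1]
gripper_width: 1.005
gripper_force: 0.0
```

```bash
python3 -c "
from h import *
st()"
```

```text
t 8.3 J [ 132.6   36.9   73.4   26.4 -119.2 -110.6] tcp [-252.  662.  639.] tilt 23.3 az 53.3 w 8.75 gf 0.0 F [ -5.8   6.4 -14.1]
[[0.165, -0.958, 0.236], [-0.945, -0.084, 0.317], [-0.284, -0.275, -0.919]]
```

Emit:
step_arm:
  targets: "0 0 0 0;0 0 0 0;0 0 0 0"

```text
time_s: 8.55
tcp_pos: [-0.2243, 0.6361, 0.7125]
ee_rot: [[0.117, -0.982, 0.146], [-0.901, -0.043, 0.432], [-0.418, -0.182, -0.89]]
wrist_force: [2.2, -1.5, 2.8]
gripper_width: 1.003
gripper_force: 0.0
```

Emit:
step_arm:
  targets: "-3 1 -2.4 0"

```text
time_s: 8.63
tcp_pos: [-0.2267, 0.6254, 0.7223]
ee_rot: [[0.113, -0.985, 0.128], [-0.895, -0.045, 0.444], [-0.432, -0.165, -0.887]]
wrist_force: [0.1, 0.8, -0.3]
gripper_width: 1.003
gripper_force: 0.0
```

Emit:
step_arm:
  targets: "-3 1 -2.4 0"

```text
time_s: 8.72
tcp_pos: [-0.2212, 0.5957, 0.7384]
ee_rot: [[0.1, -0.99, 0.099], [-0.901, -0.049, 0.431], [-0.422, -0.132, -0.897]]
wrist_force: [-2.3, 0.6, 0.5]
gripper_width: 1.003
gripper_force: 0.0
```

Emit:
step_arm:
  targets: "-3 1 -2.4 0"

```text
time_s: 8.8
tcp_pos: [-0.2188, 0.589, 0.7534]
ee_rot: [[0.093, -0.992, 0.091], [-0.886, -0.04, 0.462], [-0.454, -0.124, -0.882]]
wrist_force: [3.4, -2.5, 3.9]
gripper_width: 0.996
gripper_force: 0.0
```

Emit:
step_arm:
  targets: "-3 1 -2.4 0"

```text
time_s: 8.88
tcp_pos: [-0.2236, 0.5764, 0.7566]
ee_rot: [[0.092, -0.993, 0.07], [-0.89, -0.05, 0.454], [-0.447, -0.105, -0.888]]
wrist_force: [-3.6, 3.2, -3.1]
gripper_width: 1.0
gripper_force: 0.0
```

Emit:
step_arm:
  targets: "0 0 0 0"

```text
time_s: 8.97
tcp_pos: [-0.2171, 0.5702, 0.7662]
ee_rot: [[0.084, -0.995, 0.061], [-0.883, -0.046, 0.466], [-0.461, -0.093, -0.882]]
wrist_force: [3.0, -2.6, 3.4]
gripper_width: 1.002
gripper_force: 0.0
```

```bash
python3 -c "
from h import *
st()"
```

```text
t 9.0 J [ 136.    27.3   78.8   26.2 -121.1 -114.3] tcp [-217.  570.  766.] tilt 28.1 az 82.6 w 8.71 gf 0.0 F [ 3.  -2.6  3.4]
[[0.084, -0.995, 0.061], [-0.883, -0.046, 0.466], [-0.461, -0.093, -0.882]]
```

```bash
cat > fk.py <<'E'
import numpy as np, json
from scipy.spatial.transform import Rotation as Rn
from scipy.optimize import least_squares
def rot(j,c6,s4=1,s6=1):
    j=np.radians(j); F=np.pi/2+j[1]-j[2]
    return Rn.from_euler('z',j[0])*Rn.from_euler('y',F)*Rn.from_euler('z',s4*j[3])*Rn.from_euler('y',-j[4])*Rn.from_euler('z',s6*j[5]+c6)
def fk(j,p,c6=0,s4=1,s6=1):
    a,d,h,L2,ex,L3,Lt=p
    q=np.radians(j); F=np.pi/2+q[1]-q[2]; R=rot(j,c6,s4,s6).as_matrix()
    w=np.array([a+L2*np.sin(q[1])+L3*np.sin(F)-ex*np.cos(F),d,h+L2*np.cos(q[1])+L3*np.cos(F)+ex*np.sin(F)])
    return Rn.from_euler('z',q[0]).as_matrix()@w+R[:,2]*Lt,R,w
E
python3 - <<'E'
from fk import *
D=[json.loads(l) for l in open('log.jsonl')]
D.append([[14.8163,22.0908,.381,-.028,-68.410,-14.816],[.62441,0,.22147],[[-1.8e-4,-1,-.0021],[-1,1.8e-4,-1e-4],[1e-4,.0021,-1]]])
D.append([[15.2,36.,80.6,5.6,-122.9,-11.7],[.7072,.0019,.6257],[[-.002,-.977,.215],[-1,-.003,-.026],[.026,-.215,-.976]]])
D.append([[52.3,10.9,35.1,11.1,-107.3,-47.9],[.4827,.2763,.6167],[[.005,-.977,.215],[-1,-.011,-.024],[.026,-.214,-.976]]])
for s4 in (1,-1):
  for s6 in (1,-1):
    for c in (0,90,180,270):
      e=[np.degrees((rot(j,np.radians(c),s4,s6).inv()*Rn.from_matrix(R)).magnitude()) for j,_,R in D]
      if max(e)<15: print(s4,s6,c,np.round(e,1)); best=(s4,s6,np.radians(c))
s4,s6,c=best
f=lambda p: np.concatenate([fk(j,p,c,s4,s6)[0]-t for j,t,_ in D])
r=least_squares(f,[0,-.15,.4,.4,0,.4,.25]); print(r.x.round(4),(f(r.x)*1000).round(1))
E
```

```text
-1 -1 270 [0.  0.  0.  0.  0.  0.  0.1 0.1]
[-0.044  -0.1555  0.1414  0.5505  0.0259  0.4671  0.2825] [ -0.8   8.7  -2.4  -2.3   6.3  -7.4  -2.1   7.6  -3.7  -3.8   8.6 -18.1
  -2.1   6.2  -3.2   1.2   4.8  -1.3 -32.6  -3.7  31.6  -8.3  -1.6   4.5]
```

```bash
python3 - <<'E'
from fk import *
D=[json.loads(l) for l in open('log.jsonl')]
D.append([[14.8163,22.0908,.381,-.028,-68.410,-14.816],[.62441,0,.22147],0])
D.append([[15.2,36.,80.6,5.6,-122.9,-11.7],[.7072,.0019,.6257],0])
D.append([[15.6,32.5,80.7,.6,-137.7,-15.1],[.6081,.0011,.6458],0])
D.append([[52.3,10.9,35.1,11.1,-107.3,-47.9],[.4827,.2763,.6167],0])
# implied in-plane quantities
A=[];B=[]
for j,t,_ in D:
    q=np.radians(j);F=np.pi/2+q[1]-q[2]
    Rz=Rn.from_euler('z',q[0]).as_matrix(); z=rot(j,0,-1,-1).as_matrix()[:,2]
    v=Rz.T@np.array(t); zz=Rz.T@z
    # unknown a,d,h,L2,b,L3,ex,Lt
    s,c=np.sin,np.cos
    A+= [[1,0,0,s(q[1]),c(q[1]),s(F),-c(F),zz[0]],[0,1,0,0,0,0,0,zz[1]],[0,0,1,c(q[1]),-s(q[1]),c(F),s(F),zz[2]]]; B+=list(v)
A=np.array(A);B=np.array(B)
x,res,rk,sv=np.linalg.lstsq(A,B,rcond=None); print(x.round(3),rk,sv.round(3)); print(((A@x-B)*1000).round(1).reshape(-1,3))
E
```

```text
[-0.038 -0.159  0.125  0.559 -0.001  0.46   0.022  0.271] 8 [5.861 5.092 3.055 1.028 1.012 0.466 0.223 0.222]
[[ 15.6  -2.7  -8.3]
 [ 12.1  -1.3 -13.4]
 [ 11.1  -2.6 -10.5]
 [ 14.6  -1.8 -24.1]
 [ 10.   -1.9  -9.6]
 [  2.2   1.1   1.3]
 [-27.2   2.7  25.8]
 [-32.2   1.9  37.5]
 [ -6.3   4.5   1.4]]
```

```bash
python3 - <<'E'
from fk import *
D=[json.loads(l) for l in open('log.jsonl')]
D.append([[14.8163,22.0908,.381,-.028,-68.410,-14.816],[.62441,0,.22147],0])
D.append([[15.2,36.,80.6,5.6,-122.9,-11.7],[.7072,.0019,.6257],0])
D.append([[15.6,32.5,80.7,.6,-137.7,-15.1],[.6081,.0011,.6458],0])
D.append([[52.3,10.9,35.1,11.1,-107.3,-47.9],[.4827,.2763,.6167],0])
E=Rn.from_euler
def blocks(j):
    q=np.radians(j);F=np.pi/2+q[1]-q[2]
    R2=E('y',q[1]).as_matrix();R3=E('y',F).as_matrix();R4=R3@E('z',-q[3]).as_matrix();R5=R4@E('y',-q[4]).as_matrix()
    return q,R2,R3,R4,R5
A=[];B=[]
for j,t,_ in D:
    q,R2,R3,R4,R5=blocks(j)
    A.append(np.c_[np.eye(3),R2[:,2],R3[:,2],R3[:,0],R4[:,0],R5[:,0],R5[:,2]]); B.append(E('z',q[0]).as_matrix().T@np.array(t))
A=np.vstack(A);B=np.hstack(B)
x,res,rk,sv=np.linalg.lstsq(A,B,rcond=None); print(x.round(3),rk,sv.round(3)); print(((A@x-B)*1000).round(1).reshape(-1,3))
E
```

```text
[-0.087 -0.156  0.106  0.536  0.439 -0.019  0.007 -0.079  0.225] 9 [6.139 5.582 3.082 1.138 0.928 0.591 0.276 0.222 0.168]
[[ 21.3 -11.6 -15.6]
 [ 11.4  -3.7 -13.3]
 [  1.6  -2.9   0.8]
 [ 13.4  -1.3 -25.7]
 [  2.7  -2.7  -0.2]
 [  1.3   3.8   5.1]
 [-29.5   4.4  27.8]
 [-21.3   4.2  23.8]
 [ -1.    9.8  -2.7]]
```

```bash
cat > sim.py <<'E'
from fk import *
P=[-0.044,-0.1555,0.1414,0.5505,0.0259,0.4671,0.2825]; C6=np.radians(270)
LO=np.array([-179.83,-69.29,-61.27,-181.25,-171.15,-177.46]);HI=np.array([179.83,118.12,80.66,117.63,-9.14,177.46])
def F(j): p,R,_=fk(j,P,C6,-1,-1); return p,R
def ik(j0,p,R,w=.5):
    def f(j):
        a,b=F(j); return np.r_[a-p,w*Rn.from_matrix(b.T@R).as_rotvec()]
    return least_squares(f,np.clip(j0,LO+1e-3,HI-1e-3),bounds=(LO,HI),x_scale=30,xtol=1e-10,ftol=1e-12).x
def row(j,r,w=.5):
    p,R=F(j); r=np.array(r,float); return ik(j,p+R@r[:3]/100,R@Rn.from_euler('z',r[3],degrees=True).as_matrix(),w)
def show(j,n=''):
    p,R=F(j); z=R[:,2]; print(n,j.round(0),(p*1000).round(0),'tilt %.1f az %.1f xz %.2f'%(np.degrees(np.arccos(-z[2])),np.degrees(np.arctan2(z[1],z[0])),R[2,0]))
E
python3 - <<'E'
from sim import *
j0=np.array([136,27.3,78.8,26.2,-121.1,-114.3])
p,R=F(j0)
for T in [(.5,.05,.35),(.4,.3,.4),(.35,.45,.4)]:
  for w in (.2,1):
    j=j0
    for a in np.linspace(0,1,15)[1:]: j=ik(j,p+(np.array(T)-p)*a,R,w)
    show(j,'at')
    for k in range(72):
        j=row(j,(0,0,0,7),w)
        if k%12==11: show(j,k+1)
E
```

```text
at [  9.   5.  -9. -29. -70.   4.] [500.  50. 350.] tilt 28.1 az 82.5 xz -0.46
12 [  9.   5.  -9. -29. -70. -80.] [500.  50. 350.] tilt 28.1 az 82.5 xz -0.14
24 [   9.    5.   -9.  -29.  -70. -164.] [500.  50. 350.] tilt 28.1 az 82.5 xz 0.43
36 [  -8.   11.  -22.  -66.  -70. -177.] [494.  22. 310.] tilt 59.7 az 77.3 xz 0.79
48 [ -10.   22.  -45. -109.  -85. -177.] [476.  31. 244.] tilt 92.5 az 60.5 xz 0.41
60 [   6.   54.  -58. -122. -135. -177.] [418.  58. 170.] tilt 120.8 az 50.4 xz -0.28
72 [  27.   76.  -61.  -70. -169. -177.] [365.  69. 143.] tilt 135.9 az 41.8 xz -0.69
at [  9.   5.  -9. -29. -70.   4.] [500.  50. 350.] tilt 28.1 az 82.5 xz -0.46
12 [  9.   5.  -9. -29. -70. -80.] [500.  50. 350.] tilt 28.1 az 82.5 xz -0.14
24 [   9.    5.   -9.  -29.  -70. -164.] [500.  50. 350.] tilt 28.1 az 82.5 xz 0.43
36 [ -27.   23.  -32.  -46.  -57. -177.] [ 382. -179.   65.] tilt 38.5 az 76.2 xz 0.44
48 [ -22.   51.  -59. -113.  -46. -177.] [ 248.  -68. -171.] tilt 41.2 az 65.8 xz -0.29
60 [ -71.   92.  -61. -134.  -45. -177.] [ -16.    9. -326.] tilt 40.4 az 57.2 xz -0.64
72 [-126.   8
[... 1741 characters left out ...]
98.5 az 70.5 xz 0.04
72 [  73.    7.  -58. -181.  -72. -177.] [306. 453. 308.] tilt 96.9 az 71.9 xz 0.03
at [ 63.   1.  -7. -11. -55. -55.] [350. 450. 400.] tilt 28.1 az 82.5 xz -0.46
12 [  63.    1.   -7.  -11.  -55. -139.] [350. 450. 400.] tilt 28.1 az 82.5 xz -0.14
24 [  36.    9.  -12.  -34.  -54. -177.] [482. 315. 308.] tilt 33.2 az 91.0 xz 0.51
36 [  19.   26.  -41.  -86.  -40. -177.] [445. 177.  11.] tilt 43.8 az 87.1 xz 0.41
48 [  16.   70.  -61. -137.  -73. -177.] [ 261.  103. -231.] tilt 47.3 az 78.3 xz -0.43
60 [ -71.   97.  -61. -132.  -37. -177.] [ -54.   70. -314.] tilt 47.2 az 71.3 xz -0.69
72 [-119.   86.  -58. -181.   -9. -177.] [-108.  129. -313.] tilt 45.4 az 61.7 xz -0.01
```

Emit:
step_arm:
  targets: "1.7 -3 1.4 0;1.7 -3 1.4 0;1.7 -3 1.4 0;1.7 -3 1.4 0;1.7 -3 1.4 0;1.7 -3 1.4 0;1.7 -3 1.4 0;1.7 -3 1.4 0;1.7 -3 1.4 0;1.7 -3 1.4 0;1.7 -3 1.4 0;1.7 -3 1.4 0"

```text
time_s: 9.97
tcp_pos: [0.1378, 0.4972, 0.5837]
ee_rot: [[0.094, -0.993, 0.077], [-0.882, -0.047, 0.468], [-0.461, -0.112, -0.88]]
wrist_force: [0.9, -0.3, 0.4]
gripper_width: 0.996
gripper_force: 0.0
```

Emit:
step_arm:
  targets: "1.7 -3 1.4 0;1.7 -3 1.4 0;1.7 -3 1.4 0;1.7 -3 1.4 0;1.7 -3 1.4 0;1.7 -3 1.4 0;0 0 0 7;0 0 0 7;0 0 0 7;0 0 0 7;0 0 0 7;0 0 0 7"

```text
time_s: 10.97
tcp_pos: [0.3313, 0.4556, 0.4849]
ee_rot: [[-0.596, -0.798, 0.085], [-0.685, 0.561, 0.466], [-0.419, 0.22, -0.881]]
wrist_force: [-0.3, -0.9, 0.6]
gripper_width: 1.003
gripper_force: 0.0
```

Emit:
step_arm:
  targets: "0 0 0 7;0 0 0 7;0 0 0 7;0 0 0 7;0 0 0 7;0 0 0 7;0 0 0 7;0 0 0 7;0 0 0 7"

```text
time_s: 11.72
tcp_pos: [0.3311, 0.4556, 0.4849]
ee_rot: [[-0.982, 0.169, 0.085], [0.189, 0.865, 0.466], [0.005, 0.473, -0.881]]
wrist_force: [0.0, -0.9, -0.2]
gripper_width: 0.997
gripper_force: 0.0
```

```bash
python3 -c "
from h import *
st()"
```

```text
t 11.7 J [  67.    -1.4    5.    -6.4  -68.9 -167.1] tcp [331. 456. 485.] tilt 28.3 az 79.7 w 8.67 gf 0.0 F [ 0.  -0.9 -0.2]
[[-0.982, 0.169, 0.085], [0.189, 0.865, 0.466], [0.005, 0.473, -0.881]]
```

J6 is now near its limit. I'll turn past it and watch how the tilt grows.

Emit:
step_arm:
  targets: "0 0 0 7;0 0 0 7;0 0 0 7;0 0 0 7"

```text
time_s: 12.05
tcp_pos: [0.3816, 0.4258, 0.4713]
ee_rot: [[-0.837, 0.547, 0.024], [0.483, 0.716, 0.504], [0.258, 0.433, -0.863]]
wrist_force: [0.1, 0.5, 0.3]
gripper_width: 1.002
gripper_force: 0.0
```

Emit:
step_arm:
  targets: "0 0 0 7;0 0 0 7;0 0 0 7;0 0 0 7"

```text
time_s: 12.38
tcp_pos: [0.4455, 0.3568, 0.4223]
ee_rot: [[-0.59, 0.806, -0.044], [0.641, 0.502, 0.581], [0.49, 0.315, -0.813]]
wrist_force: [0.8, 0.1, -0.3]
gripper_width: 1.0
gripper_force: 0.0
```

```bash
python3 -c "
from h import *
st()"
```

```text
t 12.4 J [  37.5    4.7    8.6  -30.4  -74.7 -177.4] tcp [446. 357. 422.] tilt 35.6 az 94.4 w 8.7 gf 0.0 F [ 0.8  0.1 -0.3]
[[-0.59, 0.806, -0.044], [0.641, 0.502, 0.581], [0.49, 0.315, -0.813]]
```

```bash
python3 - <<'E'
from sim import *
for w in (.3,.4,.5,.7):
    j=np.array([67,-1.4,5,-6.4,-68.9,-167.1])
    for k in range(8): j=row(j,(0,0,0,7),w)
    show(j,w)
def run(w,d,n=24):
    j=np.array([37.5,4.7,8.6,-30.4,-74.7,-177.4])
    for k in range(n):
        p,R=F(j); s=R.T@np.array(d)
        j=row(j,(*s,7),w)
        if k%6==5: show(j,(w,d,k+1))
for d in [(0,0,0),(-1.5,2,1.5),(-2,2,2)]: run(.4,d)
E
```

```text
0.3 [  48.    3.    2.  -35.  -68. -177.] [373. 409. 497.] tilt 40.5 az 103.4 xz 0.56
0.4 [  45.    3.    2.  -34.  -68. -177.] [398. 389. 485.] tilt 38.8 az 100.6 xz 0.54
0.5 [  43.    4.    2.  -32.  -68. -177.] [420. 368. 474.] tilt 37.3 az 97.9 xz 0.52
0.7 [  38.    5.    1.  -30.  -68. -177.] [455. 330. 457.] tilt 34.7 az 93.4 xz 0.49
(0.4, (0, 0, 0), 6) [  23.    7.   -3.  -51.  -72. -177.] [479. 260. 450.] tilt 50.2 az 98.4 xz 0.77
(0.4, (0, 0, 0), 12) [  14.   10.  -18.  -71.  -71. -177.] [477. 222. 362.] tilt 64.9 az 95.7 xz 0.85
(0.4, (0, 0, 0), 18) [  12.   17.  -34.  -92.  -73. -177.] [454. 215. 266.] tilt 77.9 az 89.9 xz 0.67
(0.4, (0, 0, 0), 24) [  17.   27.  -49. -113.  -83. -177.] [411. 229. 174.] tilt 88.2 az 82.6 xz 0.26
(0.4, (-1.5, 2, 1.5), 6) [  34.    3.   -5.  -58.  -67. -177.] [412. 359. 504.] tilt 57.6 az 101.7 xz 0.84
(0.4, (-1.5, 2, 1.5), 12) [  47.    0.  -22.  -93.  -53. -177.] [336. 456. 483.] tilt 78.7 az 100.7 xz 0.94
(0.4, (-1.5, 2, 1.5), 18) [  75.   -3.  -28. -140.  -31. -177.] [223. 589. 517.] tilt 89.8 az 94.1 xz 0.61
(0.4, (-1.5, 2, 1.5), 24) [  93.    1.  -14. -181.  -15. -177.] [125. 710. 603.] tilt 90.7 az 92.3 xz 0.02
(0.4, (-2, 2, 2), 6) [  35.    1.   -5.  -59.  -68. -177.] [390. 353. 527.] tilt 58.9 az 102.6 xz 0.84
(0.4, (-2, 2, 2), 12) [  50.   -4.  -23.  -94.  -52. -177.] [293. 451. 525.] tilt 81.8 az 102.6 xz 0.96
(0.4, (-2, 2, 2), 18) [  84.  -10.  -25. -142.  -22. -177.] [152. 585. 596.] tilt 92.0 az 97.2 xz 0.62
(0.4, (-2, 2, 2), 24) [ 100.   -2.   -6. -181.   -9. -177.] [ 40. 707. 706.] tilt 94.8 az 99.4 xz 0.02
```

Emit:
step_arm:
  targets: "3.4 0 -0.4 7;3.4 0 -0.4 7;3.2 -0.5 -0.2 7;3.2 -0.5 -0.2 7;3 -1 0 7;3 -1 0 7"

```text
time_s: 12.88
tcp_pos: [0.4072, 0.3003, 0.3621]
ee_rot: [[-0.191, 0.974, -0.122], [0.603, 0.214, 0.768], [0.775, 0.073, -0.628]]
wrist_force: [-0.2, -0.2, 0.1]
gripper_width: 1.001
gripper_force: 0.0
```

```bash
python3 -c "
from h import *
s=st(); print(s['ee_rot'].T@np.array([-2,2,2]))"
```

```text
t 12.9 J [  21.1    3.3   -3.   -51.4  -76.7 -177.4] tcp [407. 300. 362.] tilt 51.1 az 99.0 w 8.71 gf 0.0 F [-0.2 -0.2  0.1]
[[-0.191, 0.974, -0.122], [0.603, 0.214, 0.768], [0.775, 0.073, -0.628]]
[ 3.13658263 -1.37385521  0.52380464]
```

Emit:
step_arm:
  targets: "3.6 -1.3 0.4 7;3.6 -1.3 0.4 7;3.5 -1.5 0.7 7;3.5 -1.5 0.7 7;3.4 -1.5 1 7;3.4 -1.5 1 7"

```text
time_s: 13.38
tcp_pos: [0.3336, 0.331, 0.2787]
ee_rot: [[0.287, 0.95, -0.123], [0.406, -0.005, 0.914], [0.867, -0.312, -0.387]]
wrist_force: [-0.2, -0.7, -0.7]
gripper_width: 1.003
gripper_force: 0.0
```

```bash
python3 -c "
from h import *
s=st(); print(s['ee_rot'].T@np.array([-2,2,2]))"
```

```text
t 13.4 J [  15.3    6.3  -20.2  -72.3  -73.6 -177.4] tcp [334. 331. 279.] tilt 67.2 az 97.7 w 8.73 gf 0.0 F [-0.2 -0.7 -0.7]
[[0.287, 0.95, -0.123], [0.406, -0.005, 0.914], [0.867, -0.312, -0.387]]
[ 1.97259104 -2.53412226  1.2988876 ]
```

Emit:
step_arm:
  targets: "3.2 -1.2 1.3 0;3.2 -1.2 1.3 0;3.2 -1.2 1.3 0;3.2 -1.2 1.3 0;3.2 -1.2 1.3 0;3.2 -1.2 1.3 0;3.2 -1.2 1.3 0;3.2 -1.2 1.3 0;0 0 0 7;0 0 0 7;0 0 0 7"

```text
time_s: 14.3
tcp_pos: [0.2824, 0.4884, 0.305]
ee_rot: [[0.482, 0.871, -0.095], [0.183, 0.006, 0.983], [0.857, -0.491, -0.157]]
wrist_force: [0.5, 1.0, -1.4]
gripper_width: 0.999
gripper_force: 0.0
```

```bash
python3 -c "
from h import *
s=st(); print(s['ee_rot'].T@np.array([-2,2,2]))"
```

```text
t 14.3 J [  28.7    9.9  -23.3  -95.1  -65.7 -177.4] tcp [282. 488. 305.] tilt 81.0 az 95.5 w 8.69 gf 0.0 F [ 0.5  1.  -1.4]
[[0.482, 0.871, -0.095], [0.183, 0.006, 0.983], [0.857, -0.491, -0.157]]
[ 1.11733953 -2.71185627  1.84320047]
```

```bash
python3 - <<'E'
from sim import *
rng=np.random.default_rng(0)
j0=np.array([28.7,9.9,-23.3,-95.1,-65.7,-177.4]); p0,R0=F(j0)
def go(T,n=8):
    j=j0
    for a in np.linspace(0,1,n+1)[1:]: j=ik(j,p0+(np.array(T)-p0)*a,R0,.6)
    return j
for T in [(.28,.49,.45),(.45,.4,.45),(.6,.3,.45),(.6,.3,.25),(.15,.6,.45),(.5,.1,.4),(.3,.2,.4),(.7,.1,.4),(.1,.75,.5),(.5,.6,.4)]:
    j=go(T); show(j,'go')
    k=j
    for i in range(5): k=row(k,(0,0,0,7),.6)
    show(k,'  +turn')
E
```

```text
go [  59.   -4.  -32. -112.  -39. -176.] [280. 490. 450.] tilt 80.9 az 95.5 xz 0.86
  +turn [  71.   -4.  -43. -146.  -39. -177.] [240. 512. 397.] tilt 85.3 az 91.1 xz 0.47
go [  33.    9.  -22.  -98.  -62. -177.] [445. 401. 430.] tilt 82.4 az 94.9 xz 0.87
  +turn [  40.   14.  -38. -123.  -66. -177.] [403. 419. 322.] tilt 89.5 az 90.4 xz 0.56
go [  17.   22.   -7.  -90.  -76. -177.] [583. 300. 409.] tilt 83.4 az 94.3 xz 0.89
  +turn [  20.   25.  -27. -107.  -78. -177.] [522. 311. 286.] tilt 90.5 az 89.9 xz 0.62
go [  16.   33.  -11.  -91.  -76. -166.] [600. 300. 250.] tilt 80.9 az 95.5 xz 0.86
  +turn [  19.   35.  -25. -102.  -77. -177.] [545. 304. 175.] tilt 85.1 az 91.7 xz 0.53
go [  86.   -5.  -33. -153.  -21. -144.] [150. 600. 450.] tilt 80.9 az 95.5 xz 0.86
  +turn [  87.   -5.  -33. -154.  -21. -177.] [149. 600. 450.] tilt 81.0 az 95.4 xz 0.42
go [  -2.   18.  -14.  -78.  -92. -177.] [500. 100. 400.] tilt 80.9 az 95.5 xz 0.86
  +turn [  -3.   24.  -32.  -84.  -91. -177.] [444. 106. 255.] tilt 87.2 az 93.0 xz 0.59
go [  14.   -6.  -41.  -87.  -78. -176.] [300. 200. 400.] tilt 80.9 az 95.5 xz 0.86
  +turn [  15.    8.  -53.  -98.  -82. -177.] [294. 206. 278.] tilt 87.1 az 94.4 xz 0.52
go [  -2.   35.    7.  -81.  -92. -177.] [671. 102. 359.] tilt 82.6 az 94.2 xz 0.89
  +turn [  -1.   35.  -16.  -88.  -89. -177.] [583. 119. 231.] tilt 88.2 az 90.1 xz 0.65
go [  94.    7.  -15. -171.  -12. -129.] [100. 750. 500.] tilt 80.9 az 95.5 xz 0.86
  +turn [  94.    7.  -15. -171.  -12. -164.] [100. 750. 500.] tilt 80.9 az 95.5 xz 0.42
go [  46.   23.   -6. -105.  -50. -177.] [497. 599. 394.] tilt 81.5 az 95.2 xz 0.86
  +turn [  53.   24.  -23. -134.  -55. -177.] [440. 601. 313.] tilt 88.0 az 89.0 xz 0.53
```

Emit:
step_arm:
  targets: "0 0 0 -6;0 0 0 -6;0 0 0 -6;0 0 0 -6;0 0 0 -6"

```text
time_s: 14.72
tcp_pos: [0.2829, 0.488, 0.3043]
ee_rot: [[-0.025, 0.995, -0.095], [0.157, 0.098, 0.983], [0.987, 0.01, -0.159]]
wrist_force: [0.0, -0.4, 0.0]
gripper_width: 1.0
gripper_force: 0.0
```

Emit:
step_arm:
  targets: "-1 1.4 -3.2 0;-1 1.4 -3.2 0;-1 1.4 -3.2 0;-1 1.4 -3.2 0;-1 1.4 -3.2 0;-1 1.4 -3.2 0;-1 1.4 -3.2 0;-1 1.4 -3.2 0;-1 1.4 -3.2 0;-1 1.4 -3.2 0;-1 1.4 -3.2 0;-1 1.4 -3.2 0"

```text
time_s: 15.72
tcp_pos: [0.4895, 0.1039, 0.2446]
ee_rot: [[-0.021, 0.995, -0.095], [0.169, 0.097, 0.981], [0.985, 0.004, -0.17]]
wrist_force: [0.9, 0.2, 0.0]
gripper_width: 1.0
gripper_force: 0.0
```

```bash
cat >> h.py <<'E'
def d(T,s=None):
    s=s or sense(); v=s['ee_rot'].T@(np.array(T)/1000-s['tcp_pos'])*100; print('to',T,'tool cm',v.round(2),'norm',np.linalg.norm(v).round(1)); return v
E
python3 -c "
from h import *
s=st(); d((490,115,58),s); c=cap('wrist'); cv2.imwrite('pics/w2.png',c['frame'])"
```

```text
t 15.7 J [ -15.2   29.6   -3.2  -70.2 -101.6 -143.1] tcp [489. 104. 245.] tilt 80.2 az 95.5 w 8.7 gf 0.0 F [0.9 0.2 0. ]
[[-0.021, 0.995, -0.095], [0.169, 0.097, 0.981], [0.985, 0.004, -0.17]]
to (490, 115, 58) tool cm [-18.2    0.08   4.26] norm 18.7
```

View pics/w2.png

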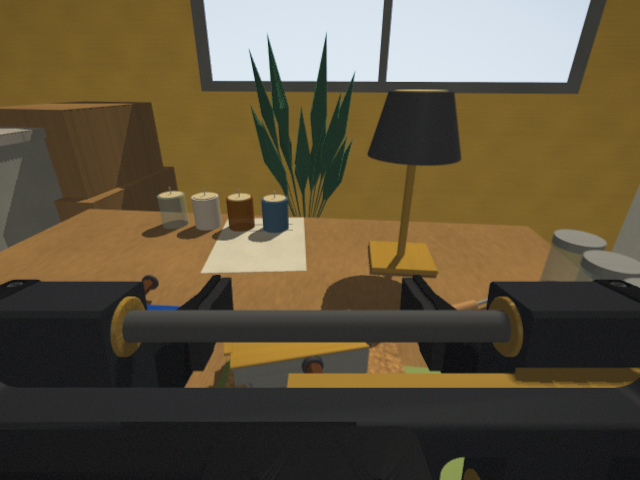

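Emit:
step_arm:
  targets: "-3 0 0.7 0;-3 0 0.7 0;-3 0 0.7 0;-3 0 0.7 0;-3 0 0.7 0;-3 0 0.7 0;0 0 0 0"

```text
time_s: 16.35
tcp_pos: [0.4847, 0.1181, 0.0531]
ee_rot: [[-0.007, 0.995, -0.098], [0.166, 0.097, 0.981], [0.986, -0.01, -0.166]]
wrist_force: [-0.5, 0.2, -1.5]
gripper_width: 1.006
gripper_force: 0.0
```

```bash
python3 -c "
from h import *
s=st(); d((477,253,37),s); c=cap('side'); cv2.imwrite('pics/s1.png',cv2.resize(c['frame'][140:340,120:400],(800,571)))"
```

```text
t 16.4 J [ -13.5   48.5   -6.5  -68.8  -92.8 -123.4] tcp [485. 118.  53.] tilt 80.4 az 95.7 w 8.75 gf 0.0 F [-0.5  0.2 -1.5]
[[-0.007, 0.995, -0.098], [0.166, 0.097, 0.981], [0.986, -0.01, -0.166]]
to (477, 253, 37) tool cm [ 0.66  0.57 13.58] norm 13.6
```

View pics/s1.png

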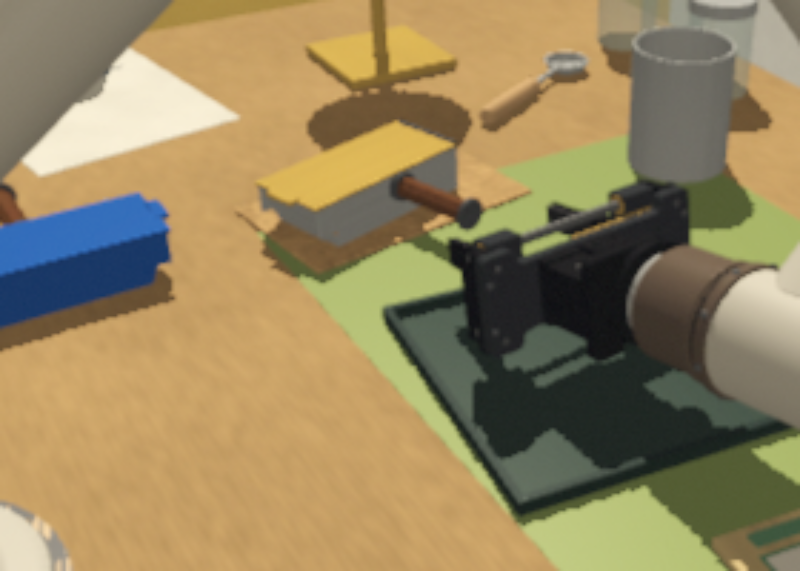

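Emit:
step_arm:
  targets: "0.1 0.1 2.7 0;0.1 0.1 2.7 0;0.1 0.1 2.7 0;0.2 0.1 2.7 0;0.2 0.1 2.7 0;0 0 0 0"

```text
time_s: 16.9
tcp_pos: [0.4765, 0.2563, 0.0457]
ee_rot: [[-0.018, 0.995, -0.1], [0.162, 0.101, 0.982], [0.987, 0.001, -0.163]]
wrist_force: [-0.2, -1.4, -0.1]
gripper_width: 1.003
gripper_force: 0.0
```

```bash
python3 -c "
from h import *
s=st(); d((477,253,37),s); c=cap('wrist'); e=cap('side'); cv2.imwrite('pics/s2.png',np.hstack([cv2.resize(c['frame'],(400,300)),cv2.resize(e['frame'][150:270,180:340],(400,300))]))"
```

```text
t 16.9 J [  -1.5   48.2  -10.3  -78.9  -85.8 -121.3] tcp [477. 256.  46.] tilt 80.6 az 95.8 w 8.73 gf 0.0 F [-0.2 -1.4 -0.1]
[[-0.018, 0.995, -0.1], [0.162, 0.101, 0.982], [0.987, 0.001, -0.163]]
to (477, 253, 37) tool cm [-0.91  0.02 -0.19] norm 0.9
```

View pics/s2.png

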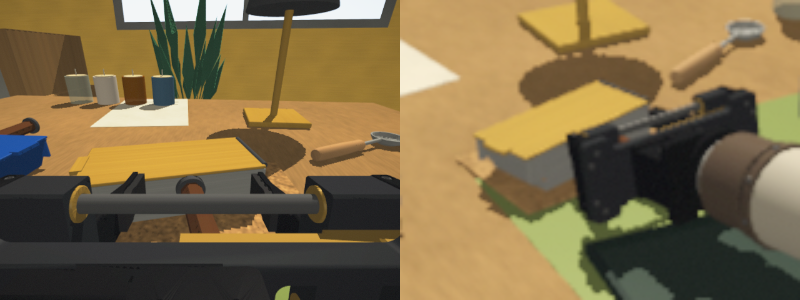

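Emit:
step_arm:
  targets: "-0.4 0 -0.5 0;-0.4 0 -0.5 0;0 0 0 0"

```text
time_s: 17.25
tcp_pos: [0.4764, 0.2397, 0.0352]
ee_rot: [[-0.007, 0.995, -0.096], [0.165, 0.096, 0.982], [0.986, -0.009, -0.165]]
wrist_force: [-0.4, 0.2, 0.0]
gripper_width: 1.0
gripper_force: 0.0
```

Emit:
step_arm:
  targets: "0 0 0 0;0 0 0 0;0 0 0 0;0 0 0 0;0 0 0 0;0 0 0 0;0 0 0 0;0 0 0 0"
  claw: 0

```text
time_s: 17.92
tcp_pos: [0.4752, 0.2419, 0.035]
ee_rot: [[-0.006, 0.995, -0.099], [0.164, 0.098, 0.982], [0.986, -0.01, -0.164]]
wrist_force: [1.9, 0.3, -0.2]
gripper_width: 0.48
gripper_force: 1.3
```

```bash
python3 -c "
from h import *
s=st()"
```

```text
t 17.9 J [  -2.9   49.4  -10.2  -77.9  -86.2 -120.7] tcp [475. 242.  35.] tilt 80.6 az 95.7 w 4.18 gf 1.3 F [ 1.9  0.3 -0.2]
[[-0.006, 0.995, -0.099], [0.164, 0.098, 0.982], [0.986, -0.01, -0.164]]
```

Emit:
step_arm:
  targets: "0 0 0 0;0 0 0 0;0 0 0 0;0 0 0 0;0 0 0 0;0 0 0 0;0 0 0 0;0 0 0 0"

```text
time_s: 18.58
tcp_pos: [0.4743, 0.2418, 0.0351]
ee_rot: [[-0.005, 0.995, -0.1], [0.163, 0.1, 0.982], [0.987, -0.012, -0.163]]
wrist_force: [-3.5, 0.5, -0.9]
gripper_width: 0.204
gripper_force: 30.0
```

Emit:
step_arm:
  targets: "0 0 0 0;0 0 0 0;0 0 0 0;0 0 0 0"

```text
time_s: 18.92
tcp_pos: [0.475, 0.2419, 0.0351]
ee_rot: [[-0.006, 0.995, -0.099], [0.164, 0.099, 0.982], [0.987, -0.011, -0.163]]
wrist_force: [-2.3, 0.7, -0.9]
gripper_width: 0.202
gripper_force: 30.0
```

```bash
python3 -c "
from h import *
s=st(); c=cap('wrist'); e=cap('scene'); cv2.imwrite('pics/s3.png',np.hstack([cv2.resize(c['frame'],(400,300)),cv2.resize(e['frame'][150:270,360:520],(400,300))]))"
```

```text
t 18.9 J [  -2.9   49.4  -10.2  -77.8  -86.2 -120.7] tcp [475. 242.  35.] tilt 80.6 az 95.8 w 1.76 gf 30.0 F [-2.3  0.7 -0.9]
[[-0.006, 0.995, -0.099], [0.164, 0.099, 0.982], [0.987, -0.011, -0.163]]
```

View pics/s3.png

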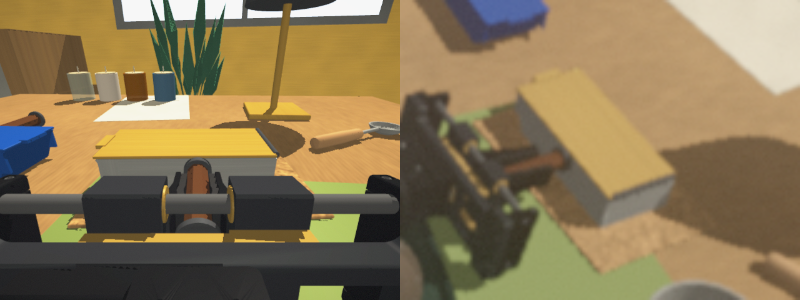

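Emit:
step_arm:
  targets: "0.5 0 -0.1 0;1 0 -0.2 0;1 0 -0.2 0;1 0 -0.2 0;0.5 0 -0.1 0;0 0 0 0;0 0 0 0"

```text
time_s: 19.6
tcp_pos: [0.476, 0.2404, 0.0763]
ee_rot: [[-0.007, 0.995, -0.098], [0.165, 0.098, 0.981], [0.986, -0.009, -0.165]]
wrist_force: [-0.4, -0.3, -6.2]
gripper_width: 0.203
gripper_force: 30.0
```

```bash
python3 -c "
from h import *
s=st(); c=cap('side'); e=cap('scene'); cv2.imwrite('pics/s4.png',np.hstack([cv2.resize(c['frame'][150:270,180:340],(400,300)),cv2.resize(e['frame'][150:270,360:520],(400,300))]))"
```

```text
t 19.6 J [  -2.9   44.7  -10.7  -77.6  -87.1 -124.8] tcp [476. 240.  76.] tilt 80.5 az 95.7 w 1.77 gf 30.0 F [-0.4 -0.3 -6.2]
[[-0.007, 0.995, -0.098], [0.165, 0.098, 0.981], [0.986, -0.009, -0.165]]
```

View pics/s4.png

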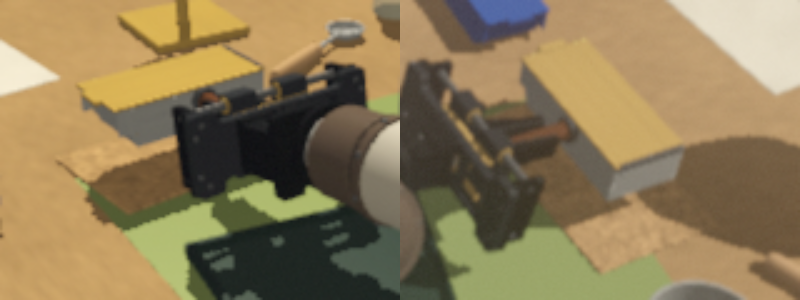

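Emit:
step_arm:
  targets: "1.5 0 -0.3 0;2.5 0 -0.4 0;2.5 0 -0.4 0;2.5 0 -0.4 0;-0.3 0 -2 0;-0.6 0 -3.5 0;-0.6 0 -3.5 0;-0.6 0 -3.5 0;-0.6 0 -3.5 0;-0.6 0 -3.5 0;-0.6 0 -3.5 0;-0.6 0 -3.5 0"

```text
time_s: 20.7
tcp_pos: [0.5027, -0.0286, 0.1654]
ee_rot: [[-0.004, 0.995, -0.099], [0.163, 0.098, 0.982], [0.987, -0.012, -0.162]]
wrist_force: [0.7, -0.0, -5.9]
gripper_width: 0.201
gripper_force: 30.0
```

Emit:
step_arm:
  targets: "-0.6 0 -3.5 0;-0.3 0 -1.5 0;0 0 0 0;0 0 0 0"

```text
time_s: 21.03
tcp_pos: [0.508, -0.0781, 0.1645]
ee_rot: [[-0.004, 0.995, -0.097], [0.162, 0.097, 0.982], [0.987, -0.012, -0.162]]
wrist_force: [0.1, 0.6, -5.5]
gripper_width: 0.203
gripper_force: 30.0
```

```bash
python3 -c "
from h import *
s=st(); d((503,-80,165),s)"
```

```text
t 21.0 J [ -28.4   43.4    8.4  -61.2 -111.1 -137.3] tcp [508. -78. 164.] tilt 80.7 az 95.6 w 1.77 gf 30.0 F [ 0.1  0.6 -5.5]
[[-0.004, 0.995, -0.097], [0.162, 0.097, 0.982], [0.987, -0.012, -0.162]]
to (503, -80, 165) tool cm [ 0.02 -0.52 -0.15] norm 0.5
```

Emit:
step_arm:
  targets: "0 0 0 -5;0 0 0 -7;0 0 0 -7;0 0 0 -7;0 0 0 -7;0 0 0 -7;0 0 0 -7;0 0 0 -7;0 0 0 -7;0 0 0 -7;0 0 0 -6;0 0 0 -6"

```text
time_s: 22.03
tcp_pos: [0.5077, -0.0757, 0.1653]
ee_rot: [[-0.981, 0.163, -0.101], [-0.071, 0.177, 0.982], [0.178, 0.971, -0.162]]
wrist_force: [-0.5, -0.2, -5.3]
gripper_width: 0.204
gripper_force: 30.0
```

Emit:
step_arm:
  targets: "0 0 0 -6;0 0 0 -6;0 0 0 -6;0 0 0 -6;0 0 0 -6;0 0 0 -4;0 0 0 -4;0 0 0 -3;0 0 0 0;0 0 0 0;0 0 0 0;0 0 0 0"

```text
time_s: 23.03
tcp_pos: [0.508, -0.077, 0.1655]
ee_rot: [[-0.85, -0.517, -0.099], [-0.169, 0.089, 0.982], [-0.498, 0.851, -0.163]]
wrist_force: [-0.1, 0.2, -3.5]
gripper_width: 0.2
gripper_force: 30.0
```

```bash
python3 -c "
from h import *
s=st(); c=cap('side'); e=cap('scene'); cv2.imwrite('pics/s5.png',np.hstack([cv2.resize(c['frame'][90:330,200:440],(400,400)),cv2.resize(e['frame'][120:360,210:450],(400,400))]))"
```

```text
t 23.0 J [ -28.3   43.3    8.4  -61.1 -111.1  -16.4] tcp [508. -77. 165.] tilt 80.6 az 95.8 w 1.74 gf 30.0 F [-0.1  0.2 -3.5]
[[-0.85, -0.517, -0.099], [-0.169, 0.089, 0.982], [-0.498, 0.851, -0.163]]
```

View pics/s5.png

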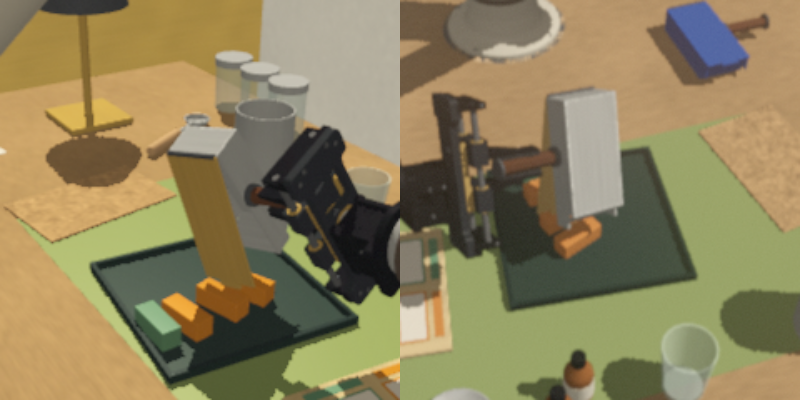

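Emit:
step_arm:
  targets: "-0.5 0.9 -0.2 0;-1 1.7 -0.3 0;-1 1.7 -0.3 0;-1 1.7 -0.3 0;0 0 0 0"

```text
time_s: 23.55
tcp_pos: [0.5083, -0.0777, 0.2401]
ee_rot: [[-0.846, -0.525, -0.098], [-0.171, 0.092, 0.981], [-0.505, 0.846, -0.168]]
wrist_force: [-0.7, -0.6, -3.2]
gripper_width: 0.207
gripper_force: 30.0
```

Emit:
step_arm:
  targets: "0 0 0 5;0 0 0 7;0 0 0 7;0 0 0 7;0 0 0 7;0 0 0 7;0 0 0 7;0 0 0 7;0 0 0 7;0 0 0 7;0 0 0 7;0 0 0 7"

```text
time_s: 24.55
tcp_pos: [0.5075, -0.077, 0.235]
ee_rot: [[-0.625, 0.774, -0.099], [0.066, 0.179, 0.982], [0.778, 0.607, -0.163]]
wrist_force: [0.2, -0.4, -2.8]
gripper_width: 0.203
gripper_force: 30.0
```

Emit:
step_arm:
  targets: "0 0 0 7;0 0 0 7;0 0 0 7;0 0 0 7;0 0 0 6;0 0 0 4;0 0 0 0"

```text
time_s: 25.13
tcp_pos: [0.5076, -0.077, 0.235]
ee_rot: [[-0.021, 0.995, -0.099], [0.162, 0.101, 0.982], [0.987, 0.004, -0.163]]
wrist_force: [0.6, -0.5, -4.9]
gripper_width: 0.204
gripper_force: 30.0
```

```bash
python3 -c "
from h import *
s=st(); d((474,240,120),s)"
```

```text
t 25.1 J [ -28.9   37.8   10.2  -63.5 -114.9 -143.3] tcp [508. -77. 235.] tilt 80.6 az 95.7 w 1.77 gf 30.0 F [ 0.6 -0.5 -4.9]
[[-0.021, 0.995, -0.099], [0.162, 0.101, 0.982], [0.987, 0.004, -0.163]]
to (474, 240, 120) tool cm [-6.15 -0.19 33.32] norm 33.9
```

Emit:
step_arm:
  targets: "-0.3 0 1.5 1;-0.6 0 3.4 0;-0.6 0 3.4 0;-0.6 0 3.4 0;-0.6 0 3.4 0;-0.6 0 3.4 0;-0.6 0 3.4 0;-0.6 0 3.4 0;-0.6 0 3.4 0;-0.5 0 2.5 0;-0.3 0 1.7 0;0 0 0 0"

```text
time_s: 26.13
tcp_pos: [0.4742, 0.2391, 0.1222]
ee_rot: [[-0.005, 0.995, -0.102], [0.163, 0.101, 0.981], [0.987, -0.012, -0.163]]
wrist_force: [0.3, -1.5, -3.6]
gripper_width: 0.205
gripper_force: 30.0
```

Emit:
step_arm:
  targets: "0 0 0 0;0 0 0 0"

```text
time_s: 26.3
tcp_pos: [0.4759, 0.2359, 0.1234]
ee_rot: [[-0.007, 0.995, -0.099], [0.164, 0.099, 0.981], [0.986, -0.009, -0.164]]
wrist_force: [1.2, -0.7, -2.9]
gripper_width: 0.202
gripper_force: 30.0
```

```bash
python3 -c "
from h import *
s=st(); d((474,240,60),s); d((474,240,36),s)"
```

```text
t 26.3 J [  -3.3   39.4  -10.8  -77.   -88.5 -129.8] tcp [476. 236. 123.] tilt 80.5 az 95.8 w 1.76 gf 30.0 F [ 1.2 -0.7 -2.9]
[[-0.007, 0.995, -0.099], [0.164, 0.099, 0.981], [0.986, -0.009, -0.164]]
to (474, 240, 60) tool cm [-6.18 -0.09  1.47] norm 6.4
to (474, 240, 36) tool cm [-8.55 -0.07  1.86] norm 8.7
```

Emit:
step_arm:
  targets: "-1.5 0 0.3 0;-2 0 0.4 0;-2 0 0.4 0;-1.5 0 0.3 0;-0.7 0 0.2 0;0 0 0 0;0 0 0 0"

```text
time_s: 26.88
tcp_pos: [0.4752, 0.2389, 0.0454]
ee_rot: [[-0.006, 0.995, -0.098], [0.163, 0.098, 0.982], [0.987, -0.01, -0.163]]
wrist_force: [-0.2, -0.0, -3.3]
gripper_width: 0.203
gripper_force: 30.0
```

Emit:
step_arm:
  targets: "-0.4 0 0.1 0;-0.3 0 0.1 0;0 0 0 0;0 0 0 0"

```text
time_s: 27.22
tcp_pos: [0.4746, 0.2402, 0.0382]
ee_rot: [[-0.007, 0.995, -0.099], [0.164, 0.098, 0.982], [0.986, -0.01, -0.163]]
wrist_force: [0.2, 0.3, -3.4]
gripper_width: 0.202
gripper_force: 30.0
```

```bash
python3 -c "
from h import *
s=st()"
```

```text
t 27.2 J [  -3.    49.1  -10.3  -77.7  -86.3 -120.9] tcp [475. 240.  38.] tilt 80.6 az 95.7 w 1.76 gf 30.0 F [ 0.2  0.3 -3.4]
[[-0.007, 0.995, -0.099], [0.164, 0.098, 0.982], [0.986, -0.01, -0.163]]
```

Emit:
step_arm:
  targets: "-0.2 0 0 0;-0.1 0 0 0;0 0 0 0;0 0 0 0"

```text
time_s: 27.55
tcp_pos: [0.4746, 0.2398, 0.0359]
ee_rot: [[-0.006, 0.995, -0.099], [0.161, 0.099, 0.982], [0.987, -0.01, -0.161]]
wrist_force: [1.5, -1.5, 0.7]
gripper_width: 0.203
gripper_force: 30.0
```

Emit:
step_arm:
  targets: "-0.1 0 0 0;0 0 0 0;0 0 0 0"

```text
time_s: 27.8
tcp_pos: [0.4747, 0.2397, 0.0353]
ee_rot: [[-0.007, 0.995, -0.099], [0.16, 0.099, 0.982], [0.987, -0.009, -0.16]]
wrist_force: [0.6, -3.7, 5.4]
gripper_width: 0.208
gripper_force: 30.0
```

Emit:
step_arm:
  targets: "0 0 0 0;0 0 0 0;0 0 0 0;0 0 0 0;0 0 0 0;0 0 0 0;0 0 0 0;0 0 0 0"
  claw: 6

```text
time_s: 28.47
tcp_pos: [0.4745, 0.2395, 0.0338]
ee_rot: [[-0.006, 0.995, -0.099], [0.164, 0.098, 0.982], [0.986, -0.011, -0.164]]
wrist_force: [0.1, 0.4, -0.6]
gripper_width: 0.667
gripper_force: 0.0
```

Emit:
step_arm:
  targets: "0 0 -1 0;0 0 -2 0;0 0 -3 0;0 0 -3 0;0 0 -3 0;0 0 -3 0;2 0 -1 0;3 0 0 0;3 0 0 0;3 0 0 0;3 0 0 0;3 0 0 0"

```text
time_s: 29.47
tcp_pos: [0.4889, 0.1097, 0.2292]
ee_rot: [[-0.005, 0.995, -0.098], [0.164, 0.098, 0.982], [0.986, -0.011, -0.164]]
wrist_force: [1.2, -0.1, 0.1]
gripper_width: 0.688
gripper_force: 0.0
```

```bash
python3 -c "
from h import *
s=st(); e=cap('scene'); cv2.imwrite('pics/s6.png',cv2.resize(e['frame'][140:300,230:490],(800,492)))"
```

```text
t 29.5 J [ -14.6   31.    -4.   -70.3 -100.8 -142.1] tcp [489. 110. 229.] tilt 80.6 az 95.7 w 5.98 gf 0.0 F [ 1.2 -0.1  0.1]
[[-0.005, 0.995, -0.098], [0.164, 0.098, 0.982], [0.986, -0.011, -0.164]]
```

View pics/s6.png

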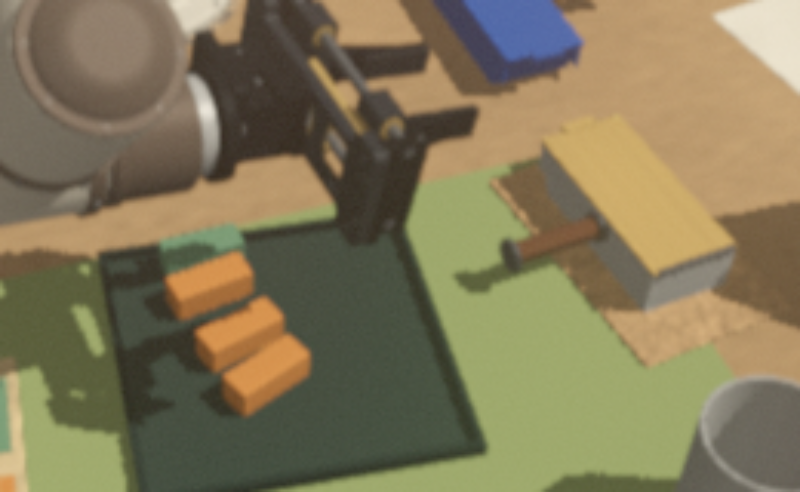

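```bash
python3 - <<'E'
from sim import *
for T in [None,(.45,.1,.45),(.35,.4,.45)]:
    j=np.array([-14.6,31,-4,-70.3,-100.8,-142.1]); p0,R0=F(j)
    if T:
        for a in np.linspace(0,1,9)[1:]: j=ik(j,p0+(np.array(T)-p0)*a,R0,.6)
    show(j,'go')
    for k in range(45): j=row(j,(0,0,0,-7),.6)
    show(j)
    for k in range(40):
        j=row(j,(0,0,0,-7),.6)
        if k%4==3: show(j,k+1)
E
```

```text
go [ -15.   31.   -4.  -70. -101. -142.] [549. -34. 320.] tilt 80.6 az 95.8 xz 0.99
 [ -15.   31.   -4.  -70. -101.  173.] [549. -34. 320.] tilt 80.6 az 95.8 xz 0.69
4 [ -13.   32.   13.  -71. -105.  177.] [610. -38. 418.] tilt 78.1 az 97.4 xz 0.88
8 [ -12.   42.   43.  -76. -112.  177.] [687. -51. 521.] tilt 76.4 az 100.2 xz 0.96
12 [ -12.   58.   81.  -86. -118.  177.] [728. -65. 576.] tilt 76.2 az 102.4 xz 0.93
16 [ -12.   51.   81.  -94. -117.  177.] [664. -40. 687.] tilt 79.7 az 104.2 xz 0.89
20 [ -12.   45.   81. -101. -117.  177.] [584. -29. 790.] tilt 83.0 az 106.3 xz 0.82
24 [ -13.   39.   81. -110. -116.  177.] [490. -31. 879.] tilt 85.9 az 108.8 xz 0.73
28 [ -17.   34.   81. -119. -116.  177.] [386. -49. 952.] tilt 88.6 az 111.6 xz 0.63
32 [ -24.   29.   81. -132. -117.  177.] [ 275.  -85. 1007.] tilt 91.0 az 114.8 xz 0.50
36 [ -35.   27.   81. -149. -119.  177.] [ 157. -141. 1039.] tilt 93.0 az 118.1 xz 0.35
40 [ -49.   27.   81. -169. -121.  177.] [  36. -210. 1046.] tilt 94.4 az 121.4 xz 0.16
go [  -3.   11.  -16.  -78.  -93. -153.] [450. 100. 450.] tilt 80.6 az 95.8 xz
[... 1165 characters left out ...]
 -71. -49. 177.] [328. 409. 559.] tilt 70.9 az 95.3 xz 0.94
12 [ 57. -12. -10. -50. -43. 177.] [285. 430. 607.] tilt 65.8 az 92.1 xz 0.79
16 [ 71. -17. -10. -26. -38. 177.] [239. 445. 626.] tilt 63.5 az 88.2 xz 0.47
20 [ 85. -21. -11.  -0. -36. 177.] [198. 451. 630.] tilt 63.0 az 84.8 xz 0.04
24 [100. -25. -15.  26. -41. 177.] [159. 451. 625.] tilt 63.6 az 81.7 xz -0.39
28 [124. -32. -20.  51. -57. 177.] [112. 438. 611.] tilt 65.4 az 78.7 xz -0.73
32 [ 180.  -45.  -30.   71. -108.  177.] [ 52. 409. 566.] tilt 67.4 az 76.2 xz -0.90
36 [ 180.  -35.  -41.   67. -104.  177.] [-27. 408. 469.] tilt 69.7 az 72.4 xz -0.92
40 [180. -21. -51.  65. -98. 177.] [-80. 409. 364.] tilt 73.3 az 69.5 xz -0.81
```

```bash
python3 - <<'E'
from fk import *
D=[json.loads(l) for l in open('log.jsonl')][5:]
D.append([[14.8163,22.0908,.381,-.028,-68.410,-14.816],[.62441,0,.22147],0])
D.append([[52.3,10.9,35.1,11.1,-107.3,-47.9],[.4827,.2763,.6167],0])
E=Rn.from_euler
A=[];B=[]
for j,t,_ in D:
    q=np.radians(j);F=np.pi/2+q[1]-q[2]
    R2=E('y',q[1]).as_matrix();R3=E('y',F).as_matrix();R4=R3@E('z',-q[3]).as_matrix();R5=R4@E('y',-q[4]).as_matrix();R6=R5@E('z',-q[5]).as_matrix()
    A.append(np.c_[np.eye(3),R2[:,2],R2[:,0],R3[:,2],R3[:,0],R4[:,0],R4[:,1],R5[:,2]]); B.append(E('z',q[0]).as_matrix().T@np.array(t))
A=np.vstack(A);B=np.hstack(B)
x,res,rk,sv=np.linalg.lstsq(A,B,rcond=None); print(len(D),x.round(4),rk,sv.round(2)); print(((A@x-B)*1000).round(1).reshape(-1,3).tolist())
E
```

```text
19 [ 0.000e+00  0.000e+00  1.606e-01  5.651e-01  2.000e-04  4.216e-01
  3.000e-04 -1.000e-04 -1.598e-01  3.065e-01] 10 [8.72 7.47 6.83 2.17 1.9  1.21 0.96 0.77 0.46 0.3 ]
[[0.1, 0.1, -0.1], [0.1, 0.0, -0.1], [0.0, 0.0, -0.0], [-0.0, -0.0, 0.1], [-0.0, -0.0, 0.1], [-0.0, -0.0, -0.0], [0.0, -0.0, 0.0], [0.0, -0.0, 0.0], [0.0, -0.0, 0.0], [0.0, -0.0, 0.0], [0.0, -0.0, 0.0], [-0.0, 0.0, -0.1], [-0.0, 0.0, -0.1], [-0.0, -0.0, -0.1], [0.0, -0.0, 0.0], [0.0, -0.0, 0.0], [-0.0, -0.0, -0.0], [0.0, 0.1, -0.0], [-0.1, -0.1, 0.1]]
```

```bash
cat > sim.py <<'E'
from fk import *
LO=np.array([-179.83,-69.29,-61.27,-181.25,-171.15,-177.46]);HI=np.array([179.83,118.12,80.66,117.63,-9.14,177.46])
E=Rn.from_euler
def F(j):
    q=np.radians(j);a=np.pi/2+q[1]-q[2];R1=E('z',q[0])
    R3=R1*E('y',a);R4=R3*E('z',-q[3]);R=(R4*E('yz',[-q[4],0])*E('z',-q[5]+1.5*np.pi)).as_matrix()
    p=np.array([0,0,.1606])+.5651*(R1*E('y',q[1])).as_matrix()[:,2]+.4216*R3.as_matrix()[:,2]-.1598*R4.as_matrix()[:,1]+.3065*R[:,2]
    return p,R
def ik(j0,p,R,w=.5):
    def f(j):
        a,b=F(j); return np.r_[a-p,w*Rn.from_matrix(b.T@R).as_rotvec()]
    return least_squares(f,np.clip(j0,LO+1e-3,HI-1e-3),bounds=(LO,HI),x_scale=30,xtol=1e-7,ftol=1e-9,max_nfev=15).x
def row(j,r,w=.5,world=False):
    p,R=F(j); r=np.array(r,float); return ik(j,p+(r[:3] if world else R@r[:3])/100,R@E('z',r[3],degrees=True).as_matrix(),w)
def tilt(j): return np.degrees(np.arccos(-F(j)[1][2,2]))
def show(j,n=''):
    p,R=F(j); z=R[:,2]; print(n,j.round(0),(p*1000).round(0),'tilt %.1f az %.1f zxy %.3f %.3f'%(np.degrees(np.arccos(-z[2])),np.degrees(np.arctan2(z[1],z[0])),z[0],z[1]))
E
cat > srch.py <<'E'
from sim import *
import sys,time
def search(j0,w,blocks,turn=-7,beam=3,n=4,dirs=None):
    B=[(tilt(j0),j0,[])]
    D=[np.array((x,y,z),float) for x in(-1,0,1) for y in(-1,0,1) for z in(-1,0,1)]
    D=[d/max(1e-9,np.linalg.norm(d))*3 for d in D]
    for b in range(blocks):
        C=[]
        for _,j,h in B:
            for d in D:
                k=j
                for i in range(n): k=row(k,(*d,turn),w,True)
                p,_=F(k); r=np.hypot(*p[:2])
                pen=200*max(0,.28-p[2])+200*max(0,p[2]-.7)+200*max(0,r-.72)+200*max(0,.35-r)+100*max(0,abs(p[1])-.5)+100*max(0,.05-p[0])
                C.append((tilt(k)+pen,k,h+[d.round(1).tolist()]))
        C.sort(key=lambda c:c[0]); B=[C[0]]
        for c in C[1:]:
            if all(np.abs(c[1]-e[1]).max()>4 for e in B): B.append(c)
            if len(B)==beam: break
        show(B[0][1],b); 
        if B[0][0]<2: break
    return B[0]
E
timeout 400 python3 - <<'E'
from srch import *
for w in (.1,.2,.3,.4,.6):
    j=np.array([67,-1.4,5,-6.4,-68.9,-167.1])
    for k in range(8): j=row(j,(0,0,0,7),w)
    show(j,w)   # actual 37.5 4.7 8.6 -30.4 -74.7 ; 446 357 422
t=time.time()
j=np.array([-14.6,31,-4,-70.3,-100.8,177.4])
b=search(j,.4,9); print(b[2],time.time()-t)
E
```

```text
0.1 [  48.    2.   12.  -37.  -77. -177.] [338. 451. 481.] tilt 43.6 az 106.5 zxy -0.196 0.661
0.2 [  46.    2.   11.  -36.  -77. -177.] [355. 438. 471.] tilt 42.4 az 104.8 zxy -0.172 0.652
0.3 [  44.    3.   11.  -35.  -76. -177.] [378. 420. 458.] tilt 40.8 az 102.5 zxy -0.141 0.638
0.4 [  42.    4.   10.  -34.  -76. -177.] [402. 398. 444.] tilt 39.0 az 99.9 zxy -0.108 0.621
0.6 [  37.    5.    8.  -31.  -75. -177.] [443. 356. 421.] tilt 36.0 az 95.1 zxy -0.052 0.586
0 [ -12.   14.   -7.  -66. -102.  177.] [411. 129. 327.] tilt 73.1 az 98.4 zxy -0.140 0.947
1 [  7.  16.  -1. -61. -86. 177.] [468. 250. 302.] tilt 61.1 az 102.0 zxy -0.183 0.856
2 [ 18.  -3. -11. -47. -78. 177.] [353. 230. 335.] tilt 46.6 az 99.5 zxy -0.120 0.717
3 [ 30.  -3. -12. -30. -68. 177.] [385. 232. 324.] tilt 32.1 az 92.3 zxy -0.021 0.531
4 [ 40.  -6. -13. -11. -64. 177.] [416. 216. 350.] tilt 21.3 az 68.4 zxy 0.134 0.338
5 [ 58. -20. -38.   4. -52. 177.] [315. 173. 283.] tilt 20.3 az 49.0 zxy 0.228 0.262
6 [ 83. -24. -35.  14. -64. 176.] [256. 248. 351.] tilt 20.6 az 43.8 zxy 0.255 0.244
7 [102. -19. -45.  23. -56. 177.] [181. 319. 281.] tilt 21.2 az 41.2 zxy 0.273 0.239
8 [132. -22. -47.  23. -67. 177.] [ 61. 319. 280.] tilt 21.3 az 41.2 zxy 0.274 0.239
[[-2.1, 2.1, 0.0], [-2.1, 0.0, -2.1], [0.0, -2.1, -2.1], [1.7, -1.7, -1.7], [2.1, -2.1, 0.0], [0.0, 0.0, 0.0], [-1.7, 1.7, -1.7], [-3.0, 0.0, 0.0], [-3.0, 0.0, 0.0]] 38.870869159698486
```

```bash
timeout 560 python3 - <<'E'
from srch import *
t=time.time()
j=np.array([-14.6,31,-4,-70.3,-100.8,177.4])
b=search(j,.6,5,beam=3); print(b[2],time.time()-t)
# stage 2: from best, fly to several places without turning, then roll
j1=b[1];p0,R0=F(j1)
for T in [(.5,-.3,.4),(.55,-.15,.4),(.4,-.4,.4),(.55,0,.4),(.45,-.3,.6)]:
    j=j1
    for a in np.linspace(0,1,12)[1:]: j=ik(j,p0+(np.array(T)-p0)*a,R0,.6)
    show(j,T)
    for k in range(12):
        j=row(j,(0,0,0,-7),.6)
        if k%3==2: show(j,'   %d'%(k+1))
print(time.time()-t)
E
```

```text
0 [ -4.  21.   0. -71. -96. 177.] [496. 204. 318.] tilt 74.8 az 98.5 zxy -0.142 0.954
1 [  5.  10.   3. -67. -93. 177.] [454. 256. 403.] tilt 67.5 az 100.5 zxy -0.168 0.909
2 [ 24.  11.  12. -57. -80. 177.] [469. 391. 432.] tilt 58.2 az 101.0 zxy -0.162 0.834
3 [ 41.   9.  13. -42. -69. 177.] [436. 477. 437.] tilt 47.9 az 98.3 zxy -0.108 0.735
4 [ 53.   7.  13. -23. -64. 177.] [422. 499. 457.] tilt 38.3 az 88.1 zxy 0.020 0.620
[[-1.7, 1.7, -1.7], [-1.7, 1.7, -1.7], [0.0, 0.0, -3.0], [0.0, 0.0, -3.0], [1.7, -1.7, -1.7]] 18.60798954963684
(0.5, -0.3, 0.4) [ 42. -43. -28.  -5. -76. 177.] [217.  15. 402.] tilt 29.2 az 51.8 zxy 0.302 0.383
   3 [ 63. -50. -32.   6. -79. 177.] [218.  15. 402.] tilt 29.2 az 51.9 zxy 0.301 0.384
   6 [ 86. -57. -35.  15. -87. 177.] [236.  12. 401.] tilt 28.9 az 53.2 zxy 0.289 0.387
   9 [ 111.  -62.  -35.   23. -100.  177.] [275.  27. 398.] tilt 27.7 az 54.9 zxy 0.267 0.381
   12 [ 136.  -66.  -35.   28. -114.  177.] [313.  74. 392.] tilt 25.4 az 55.1 zxy 0.245 0.352
(0.55, -0.15, 0.4) [ 35. -21. -16. -10. -69. 177.] [355. 113. 429.] tilt 28.2 az 54.4 zxy 0.
[... 1126 characters left out ...]
zxy 0.316 0.371
   9 [ 84. -27. -30.  21. -65. 177.] [275. 258. 436.] tilt 30.5 az 44.8 zxy 0.360 0.358
   12 [103. -33. -36.  29. -72. 177.] [229. 257. 429.] tilt 32.2 az 41.9 zxy 0.396 0.355
(0.45, -0.3, 0.6) [  -2.    1.   54.  -42. -132.  177.] [365.  19. 733.] tilt 29.9 az 83.0 zxy 0.060 0.496
   3 [  -6.   10.   79.  -61. -145.  177.] [372.  33. 796.] tilt 29.7 az 87.5 zxy 0.022 0.494
   6 [ -11.    7.   81.  -81. -149.  177.] [314.  70. 820.] tilt 32.3 az 97.4 zxy -0.069 0.531
   9 [ -31.    6.   81. -117. -154.  177.] [248.  73. 842.] tilt 35.1 az 107.0 zxy -0.168 0.549
   12 [ -54.    7.   81. -158. -160.  177.] [194.  53. 861.] tilt 36.2 az 113.3 zxy -0.233 0.542
20.853034019470215
```

```bash
cat > stage.py <<'E'
from srch import *
def fly(j,T):
    p0,R0=F(j); j=j.copy(); k=j.copy(); k[5]=0; p0,R0=F(k)
    for a in np.linspace(0,1,10)[1:]: k=ik(k,p0+(np.array(T)-p0)*a,R0,.6)
    k2=k.copy(); k2[5]=177.4; return k2, np.linalg.norm(F(k)[0]-T)<.005
def stage(j,n=12,sgn=-7,grid=None,lim=177.4,show3=3):
    out=[]
    for T in grid:
        k,ok=fly(j,T)
        if not ok: continue
        k[5]=lim
        for c in [(0,0,0),(0,0,-2.),(0,0,2.),(1.5,-1.5,-1.5),(0,-2.5,-1),(0,2.5,-1),(2,0,-2.),(-2,0,-2.)]:
            q=k; best=None
            for i in range(n):
                q=row(q,(*c,sgn),.6,True); p=F(q)[0]
                if not(.25<p[2]<.8 and .33<np.hypot(*p[:2])<.85 and p[0]>0): break
                if best is None or tilt(q)<best[0]: best=(tilt(q),i+1,q)
            if best: out.append((best[0],T,c,best[1],best[2],k))
    out.sort(key=lambda o:o[0])
    for o in out[:show3]: print('tilt %.1f'%o[0],o[1],o[2],o[3],'start',o[5].round(0)); show(o[4],'   end')
    return out[0]
E
timeout 570 python3 - <<'E'
from stage import *
G=[(.45,-.3,.4),(.5,-.15,.4),(.5,0,.4),(.45,.15,.4),(.4,.3,.4),(.3,.45,.4),(.6,.1,.35),(.6,-.2,.35),(.35,.1,.4)]
j=np.array([-14.6,31,-4,-70.3,-100.8,-142.1]);t=time.time()
for s in range(4):
    o=stage(j,grid=G); j=o[4]; print('--',time.time()-t)
    if o[0]<2: break
E
```

```text
tilt 51.7 (0.3, 0.45, 0.4) (2, 0, -2.0) 12 start [ 26.   1. -16. -86. -68. 177.]
   end [ 56.  10.  13. -28. -49. 177.] [433. 593. 478.] tilt 51.7 az 83.3 zxy 0.092 0.780
tilt 54.5 (0.3, 0.45, 0.4) (1.5, -1.5, -1.5) 12 start [ 26.   1. -16. -86. -68. 177.]
   end [ 55. -13.  -4. -28. -51. 177.] [324. 418. 522.] tilt 54.5 az 82.1 zxy 0.112 0.807
tilt 56.2 (0.4, 0.3, 0.4) (0, 0, -2.0) 12 start [  3.   7.  -9. -80. -90. 177.]
   end [ 53.  -9.  -2. -36. -53. 177.] [313. 449. 512.] tilt 56.2 az 88.1 zxy 0.027 0.830
-- 10.770514488220215
tilt 27.7 (0.6, 0.1, 0.35) (0, 0, -2.0) 12 start [ -4.  18.  13. -52. -85. 177.]
   end [ 40.  16.  17. -15. -67. 177.] [590. 392. 397.] tilt 27.7 az 71.3 zxy 0.149 0.441
tilt 30.9 (0.45, 0.15, 0.4) (1.5, -1.5, -1.5) 12 start [  1.   0.  -1. -52. -83. 177.]
   end [ 48.  -5.  -9.  -2. -55. 177.] [466. 295. 424.] tilt 30.9 az 51.6 zxy 0.319 0.402
tilt 31.3 (0.5, 0, 0.4) (0, 0, -2.0) 12 start [-16.  10.  10. -51. -97. 177.]
   end [ 39.  -0.   5. -18. -70. 177.] [469. 301. 453.] tilt 31.3 az 73.5 zxy 0.148 0.498
-- 20.927854776382446
tilt 10.0 (0.45, -0.3, 
[... 372 characters left out ...]
 11 start [-17.   9.  13. -28. -92. 177.]
   end [ 21.  19.  16.  -1. -77. 177.] [670.  83. 376.] tilt 10.5 az 23.4 zxy 0.167 0.072
-- 29.824239492416382
tilt 5.2 (0.45, -0.3, 0.4) (0, -2.5, -1) 3 start [-22.   9.  10.  -9. -87. 177.]
   end [-11.   8.   4.  -1. -81. 177.] [ 484. -255.  380.] tilt 5.2 az 1.1 zxy 0.091 0.002
tilt 5.5 (0.45, -0.3, 0.4) (1.5, -1.5, -1.5) 4 start [-22.   9.  10.  -9. -87. 177.]
   end [ -6.  12.   4.   1. -76. 177.] [ 541. -225.  350.] tilt 5.5 az -13.8 zxy 0.093 -0.023
tilt 5.7 (0.45, -0.3, 0.4) (-2, 0, -2.0) 4 start [-22.   9.  10.  -9. -87. 177.]
   end [ -3.  -4. -16.   0. -72. 177.] [ 393. -181.  329.] tilt 5.7 az -3.8 zxy 0.098 -0.007
-- 36.482627391815186
```

Emit:
step_arm:
  targets: "0 0 0 -7;0 0 0 -7;0 0 0 -7;0 0 0 -7;0 0 0 -7;0 0 0 -7;0 0 0 -7;0 0 0 -7;0 0 0 -7;0 0 0 -7;0 0 0 -7;0 0 0 -7"

```text
time_s: 30.52
tcp_pos: [0.4891, 0.1096, 0.2275]
ee_rot: [[-0.991, 0.093, -0.098], [-0.081, 0.173, 0.982], [0.108, 0.981, -0.164]]
wrist_force: [-0.5, -0.4, -0.6]
gripper_width: 0.688
gripper_force: 0.0
```

```bash
python3 -c "
from h import *
s=st(); d((300,450,400),s)"
```

```text
t 30.5 J [ -14.6   31.2   -4.   -70.3 -100.7  -57.5] tcp [489. 110. 228.] tilt 80.6 az 95.7 w 5.99 gf 0.0 F [-0.5 -0.4 -0.6]
[[-0.991, 0.093, -0.098], [-0.081, 0.173, 0.982], [0.108, 0.981, -0.164]]
to (300, 450, 400) tool cm [17.83 21.05 32.45] norm 42.6
```

Emit:
step_arm:
  targets: "1.5 1.8 2.7 0;1.5 1.8 2.7 0;1.5 1.8 2.7 0;1.5 1.8 2.7 0;1.5 1.8 2.7 0;1.5 1.8 2.7 0;1.5 1.8 2.7 0;1.5 1.8 2.7 0;1.5 1.8 2.7 0;1.5 1.8 2.7 0;1.5 1.8 2.7 0;1.5 1.8 2.7 0"

```text
time_s: 31.52
tcp_pos: [0.2995, 0.4515, 0.4077]
ee_rot: [[-0.99, 0.098, -0.098], [-0.08, 0.173, 0.982], [0.113, 0.98, -0.164]]
wrist_force: [0.3, 0.0, 0.5]
gripper_width: 0.694
gripper_force: 0.0
```

Emit:
step_arm:
  targets: "0 0 0 -7;0 0 0 -7;0 0 0 -7;0 0 0 -7;0 0 0 -7;0 0 0 -7;0 0 0 -7;0 0 0 -7;0 0 0 -7;0 0 0 -7;0 0 0 -7;0 0 0 -7"

```text
time_s: 32.52
tcp_pos: [0.3004, 0.4505, 0.4065]
ee_rot: [[-0.195, -0.976, -0.098], [-0.181, -0.063, 0.981], [-0.964, 0.209, -0.164]]
wrist_force: [0.3, -0.5, 0.3]
gripper_width: 0.69
gripper_force: 0.0
```

Emit:
step_arm:
  targets: "0 0 0 -7;0 0 0 -7;0 0 0 -7;0 0 0 -7;0 0 0 -7;0 0 0 -7;0 0 0 -7;0 0 0 -7;0 0 0 -7;0 0 0 -7;0 0 0 -7;0 0 0 -7"

```text
time_s: 33.52
tcp_pos: [0.3004, 0.4505, 0.4065]
ee_rot: [[0.95, -0.296, -0.098], [0.043, -0.187, 0.981], [-0.309, -0.937, -0.164]]
wrist_force: [0.4, 0.7, -0.2]
gripper_width: 0.686
gripper_force: 0.0
```

Emit:
step_arm:
  targets: "0 0 0 -7;0 0 0 -7;0 0 0 -7;0 0 0 -7;0 0 0 -7;0 0 0 -7;0 0 0 -7;0 0 0 -7;0 0 0 -7;0 0 0 -7;0 0 0 -7;0 0 0 -7"

```text
time_s: 34.52
tcp_pos: [0.3004, 0.4505, 0.4066]
ee_rot: [[0.394, 0.914, -0.098], [0.19, 0.024, 0.981], [0.899, -0.405, -0.164]]
wrist_force: [-0.2, -0.3, 0.4]
gripper_width: 0.689
gripper_force: 0.0
```

```bash
cat >> stage.py <<'E'
def plan(j,c,n,sgn=-7):
    rows=[]
    for i in range(n):
        R=F(j)[1]; v=(R.T@np.array(c,float)).round(1); rows.append('%g %g %g %g'%(*v,sgn)); j=row(j,(*v,sgn),.6)
    print(';'.join(rows)); show(j,'pred'); return j
E
python3 -c "
from h import *
s=st()
from stage import *
plan(s['joints'],(2,0,-2),12)"
```

```text
t 34.5 J [ 26.1   0.  -15.8 -86.  -67.9 169.1] tcp [300. 451. 407.] tilt 80.5 az 95.7 w 5.99 gf 0.0 F [-0.2 -0.3  0.4]
[[0.394, 0.914, -0.098], [0.19, 0.024, 0.981], [0.899, -0.405, -0.164]]
-1 2.6 0.1 -7;-1.3 2.5 0.1 -7;-1.5 2.4 0.2 -7;-1.7 2.2 0.3 -7;-1.9 2.1 0.4 -7;-2 1.9 0.5 -7;-2.2 1.7 0.6 -7;-2.3 1.5 0.7 -7;-2.4 1.3 0.8 -7;-2.4 1.1 0.9 -7;-2.5 0.9 1 -7;-2.5 0.7 1.1 -7
pred [ 49.  14.  22. -36. -58. 177.] [477. 588. 488.] tilt 52.8 az 88.1 zxy 0.027 0.796
```

```bash
python3 -c "
from h import *
s=sense()
from stage import *
plan(s['joints'],(1.5,-1.5,-1.5),12)"
```

```text
-1 1.9 -1.4 -7;-1.3 1.8 -1.4 -7;-1.5 1.7 -1.3 -7;-1.7 1.6 -1.2 -7;-1.8 1.4 -1.1 -7;-2 1.3 -1.1 -7;-2.2 1.1 -1 -7;-2.3 0.9 -0.9 -7;-2.4 0.7 -0.7 -7;-2.5 0.5 -0.6 -7;-2.5 0.3 -0.5 -7;-2.6 0.1 -0.4 -7
pred [ 45.  -7.   6. -37. -61. 177.] [363. 418. 545.] tilt 54.8 az 85.8 zxy 0.060 0.815
```

Emit:
step_arm:
  targets: "-1 1.9 -1.4 -7;-1.3 1.8 -1.4 -7;-1.5 1.7 -1.3 -7;-1.7 1.6 -1.2 -7;-1.8 1.4 -1.1 -7;-2 1.3 -1.1 -7;-2.2 1.1 -1 -7;-2.3 0.9 -0.9 -7;-2.4 0.7 -0.7 -7;-2.5 0.5 -0.6 -7;-2.5 0.3 -0.5 -7;-2.6 0.1 -0.4 -7"

```text
time_s: 35.52
tcp_pos: [0.3656, 0.4177, 0.5474]
ee_rot: [[-0.619, 0.783, 0.056], [0.477, 0.319, 0.819], [0.624, 0.534, -0.571]]
wrist_force: [-0.0, -0.1, -0.5]
gripper_width: 0.687
gripper_force: 0.0
```

Emit:
step_arm:
  targets: "0 0 0 7;0 0 0 7;0 0 0 7;0 0 0 7;0 0 0 7;0 0 0 7;0 0 0 7;0 0 0 7;0 0 0 7;0 0 0 7;0 0 0 7;0 0 0 7"

```text
time_s: 36.52
tcp_pos: [0.3648, 0.4174, 0.5455]
ee_rot: [[0.722, 0.69, 0.052], [0.364, -0.443, 0.819], [0.588, -0.572, -0.571]]
wrist_force: [-0.4, 0.8, -1.0]
gripper_width: 0.686
gripper_force: 0.0
```

```bash
timeout 300 python3 -c "
from h import *
s=st()
from stage import *
G=[(.45,-.3,.4),(.5,-.15,.4),(.5,0,.4),(.45,.15,.4),(.4,.3,.4),(.6,.1,.35),(.6,-.2,.35),(.6,.1,.45),(.35,.1,.4)]
o=stage(s['joints'],n=16,grid=G)
d(tuple(1000*np.array(o[1])),s)
"
```

```text
t 36.5 J [ 44.5  -6.9   6.2 -38.2 -62.2  93.1] tcp [365. 417. 546.] tilt 55.2 az 86.3 w 5.97 gf 0.0 F [-0.4  0.8 -1. ]
[[0.722, 0.69, 0.052], [0.364, -0.443, 0.819], [0.588, -0.572, -0.571]]
tilt 28.0 (0.45, 0.15, 0.4) (1.5, -1.5, -1.5) 16 start [ -1.   2.  -0. -55. -87. 177.]
   end [ 52.   3.  10.   0. -69. 177.] [490. 369. 506.] tilt 28.0 az 51.4 zxy 0.292 0.367
tilt 30.2 (0.45, 0.15, 0.4) (2, 0, -2.0) 14 start [ -1.   2.  -0. -55. -87. 177.]
   end [ 51.  17.  11.  -1. -54. 177.] [585. 481. 387.] tilt 30.2 az 53.4 zxy 0.299 0.403
tilt 33.7 (0.35, 0.1, 0.4) (1.5, -1.5, -1.5) 14 start [-10.  -6.  -8. -55. -94. 177.]
   end [ 57. -19. -23.  -0. -53. 177.] [357. 253. 413.] tilt 33.7 az 56.9 zxy 0.302 0.464
to (np.float64(450.0), np.float64(150.0), np.float64(400.0)) tool cm [-12.14  26.07 -13.14] norm 31.6
```

Emit:
step_arm:
  targets: "-1.3 2.9 -1.5 0;-1.3 2.9 -1.5 0;-1.3 2.9 -1.5 0;-1.3 2.9 -1.5 0;-1.4 2.9 -1.5 0;-1.4 2.9 -1.5 0;-1.4 2.9 -1.4 0;-1.4 2.9 -1.4 0;-1.3 2.9 -1.4 0;0 0 0 -7;0 0 0 -7;0 0 0 -7"

```text
time_s: 37.52
tcp_pos: [0.4524, 0.1493, 0.4]
ee_rot: [[0.418, 0.907, 0.053], [0.501, -0.279, 0.819], [0.757, -0.316, -0.571]]
wrist_force: [0.3, 0.3, 0.3]
gripper_width: 0.69
gripper_force: 0.0
```

```bash
timeout 300 python3 -c "
from h import *
s=st()
from stage import *
j=s['joints']
j=plan(j,(1.5,-1.5,-1.5),12); j=plan(j,(1.5,-1.5,-1.5),6)
"
```

```text
t 37.5 J [ -1.4   2.3  -0.2 -55.2 -86.7 158.1] tcp [452. 149. 400.] tilt 55.2 az 86.3 w 6.0 gf 0.0 F [0.3 0.3 0.3]
[[0.418, 0.907, 0.053], [0.501, -0.279, 0.819], [0.757, -0.316, -0.571]]
-1.3 2.3 -0.3 -7;-1.5 2.1 -0.3 -7;-1.8 1.9 -0.3 -7;-1.9 1.7 -0.2 -7;-2 1.6 -0.2 -7;-2.1 1.5 -0.1 -7;-2.2 1.3 -0 -7;-2.3 1.2 0 -7;-2.4 1 0.1 -7;-2.4 0.9 0.1 -7;-2.5 0.7 0.1 -7;-2.5 0.5 0.1 -7
pred [   6.   36.   74.  -47. -117.  177.] [726. 173. 555.] tilt 40.6 az 94.3 zxy -0.049 0.649
-2.6 0.3 0.1 -7;-2.6 0.1 0.1 -7;-2.6 0.1 0 -7;-2.6 0 -0 -7;-2.6 -0.1 -0.1 -7;-2.6 -0.1 -0.2 -7
pred [   7.   35.   81.  -57. -122.  177.] [683. 218. 611.] tilt 45.7 az 101.4 zxy -0.141 0.701
```

Emit:
step_arm:
  targets: "0 0 0 -7;0 0 0 -7;0 0 0 -5"

```text
time_s: 37.77
tcp_pos: [0.4519, 0.15, 0.4007]
ee_rot: [[0.099, 0.994, 0.052], [0.565, -0.099, 0.819], [0.819, -0.052, -0.571]]
wrist_force: [-0.3, 0.3, 0.1]
gripper_width: 0.691
gripper_force: 0.0
```

```bash
cat >> stage.py <<'E'
def best_roll(j,n=12,sgn=-7,C=None):
    C=C or [(x,y,z) for x in (-2,0,2) for y in (-2,0,2) for z in (-2.5,-1,0,1)]
    out=[]
    for c in C:
        q=j
        for i in range(n):
            q=row(q,(*c,sgn),.6,True); p=F(q)[0]
            if not(.25<p[2]<.7 and .33<np.hypot(*p[:2])<.8 and p[0]>0): break
            out.append((tilt(q)+.15*i,c,i+1,q))
    out.sort(key=lambda o:o[0]); 
    for o in out[:2]: print('%.1f'%o[0],o[1],o[2]); show(o[3])
    return plan(j,out[0][1],out[0][2],sgn)
E
timeout 300 python3 -c "
from h import *
s=st()
from stage import *
best_roll(s['joints'])
"
```

```text
t 37.8 J [ -1.3   2.3  -0.2 -55.2 -86.7 177.1] tcp [452. 150. 401.] tilt 55.2 az 86.4 w 6.01 gf 0.0 F [-0.3  0.3  0.1]
[[0.099, 0.994, 0.052], [0.565, -0.099, 0.819], [0.819, -0.052, -0.571]]
29.6 (2, -2, -2.5) 12
 [ 26.  25.  47. -23. -94. 177.] [676. 302. 500.] tilt 27.9 az 81.1 zxy 0.073 0.463
31.3 (2, -2, -2.5) 11
 [ 25.  22.  41. -24. -91. 177.] [658. 284. 494.] tilt 29.8 az 81.3 zxy 0.075 0.491
-3 2.3 -0.1 -7;-3.1 2.1 0 -7;-3.3 1.9 0.2 -7;-3.4 1.7 0.3 -7;-3.4 1.5 0.4 -7;-3.5 1.3 0.6 -7;-3.5 1.1 0.7 -7;-3.6 0.9 0.9 -7;-3.6 0.7 1 -7;-3.6 0.6 1.1 -7;-3.5 0.4 1.2 -7;-3.5 0.3 1.3 -7
pred [ 27.  25.  46. -22. -94. 177.] [674. 302. 499.] tilt 27.8 az 80.7 zxy 0.076 0.461
```

Then stage 3: free J6 by turning back, and move to the right side.

Emit:
step_arm:
  targets: "-3 2.3 -0.1 -7;-3.1 2.1 0 -7;-3.3 1.9 0.2 -7;-3.4 1.7 0.3 -7;-3.4 1.5 0.4 -7;-3.5 1.3 0.6 -7;-3.5 1.1 0.7 -7;-3.6 0.9 0.9 -7;-3.6 0.7 1 -7;-3.6 0.6 1.1 -7;-3.5 0.4 1.2 -7;-3.5 0.3 1.3 -7"

```text
time_s: 38.77
tcp_pos: [0.6953, 0.294, 0.5124]
ee_rot: [[-0.5, 0.865, 0.043], [0.763, 0.417, 0.494], [0.409, 0.28, -0.868]]
wrist_force: [1.8, 1.3, 1.9]
gripper_width: 0.689
gripper_force: 0.0
```

Emit:
step_arm:
  targets: "0 0 0 7;0 0 0 7;0 0 0 7;0 0 0 7;0 0 0 7;0 0 0 7;0 0 0 7;0 0 0 7;0 0 0 7;0 0 0 7"

```text
time_s: 39.6
tcp_pos: [0.6964, 0.2928, 0.5105]
ee_rot: [[0.649, 0.76, 0.043], [0.647, -0.58, 0.495], [0.401, -0.293, -0.868]]
wrist_force: [-0.4, -0.4, 0.1]
gripper_width: 0.689
gripper_force: 0.0
```

```bash
timeout 300 python3 -c "
from h import *
s=st()
from stage import *
G=[(.45,-.3,.4),(.5,-.15,.4),(.5,0,.4),(.5,.1,.4),(.6,-.1,.4),(.6,-.2,.35),(.4,-.15,.4),(.35,.05,.4)]
o=stage(s['joints'],n=12,grid=G)
d(tuple(1000*np.array(o[1])),s)
"
```

```text
t 39.6 J [ 23.5  28.9  54.8 -26.3 -99.6 107.1] tcp [696. 293. 511.] tilt 29.8 az 85.0 w 6.0 gf 0.0 F [-0.4 -0.4  0.1]
[[0.649, 0.76, 0.043], [0.647, -0.58, 0.495], [0.401, -0.293, -0.868]]
tilt 10.1 (0.4, -0.15, 0.4) (0, -2.5, -1) 12 start [ -21.    5.    7.  -29. -100.  177.]
   end [ 27.  -9.   1.  -7. -92. 177.] [384.  56. 471.] tilt 10.1 az 68.2 zxy 0.066 0.164
tilt 10.2 (0.4, -0.15, 0.4) (1.5, -1.5, -1.5) 12 start [ -21.    5.    7.  -29. -100.  177.]
   end [ 23.  13.  17.  -8. -88. 177.] [580. 124. 420.] tilt 10.2 az 72.3 zxy 0.054 0.168
tilt 10.4 (0.4, -0.15, 0.4) (2, 0, -2.0) 12 start [ -21.    5.    7.  -29. -100.  177.]
   end [ 33.  16.   4.  -3. -68. 177.] [600. 212. 306.] tilt 10.4 az 49.3 zxy 0.117 0.136
to (np.float64(400.0), np.float64(-150.0), np.float64(400.0)) tool cm [-52.3    6.43 -13.61] norm 54.4
```

Emit:
step_arm:
  targets: "-3.7 0.5 -1 0;-3.7 0.5 -1 0;-3.7 0.5 -1 0;-3.7 0.5 -1 0;-3.7 0.5 -1 0;-3.7 0.5 -1 0;-3.7 0.5 -1 0;-3.7 0.4 -0.9 0;-3.7 0.4 -0.9 0;-3.7 0.4 -0.9 0;-3.8 0.4 -0.9 0;-3.8 0.4 -0.9 0"

```text
time_s: 40.6
tcp_pos: [0.4443, -0.0865, 0.4143]
ee_rot: [[0.644, 0.764, 0.044], [0.65, -0.576, 0.496], [0.404, -0.291, -0.867]]
wrist_force: [0.4, -0.2, 0.6]
gripper_width: 0.686
gripper_force: 0.0
```

Emit:
step_arm:
  targets: "-3.8 0.4 -0.9 0;-3.8 0.4 -0.9 0;0 0 0 -7;0 0 0 -7;0 0 0 -7;0 0 0 -5;0 0 0 0"

```text
time_s: 41.18
tcp_pos: [0.411, -0.1257, 0.4127]
ee_rot: [[0.273, 0.961, 0.041], [0.837, -0.259, 0.482], [0.474, -0.098, -0.875]]
wrist_force: [-0.8, -1.5, 0.3]
gripper_width: 0.684
gripper_force: 0.0
```

```bash
timeout 300 python3 -c "
from h import *
s=st()
from stage import *
best_roll(s['joints'])
"
```

```text
t 41.2 J [ -17.6    3.7    8.1  -28.7 -100.1  177.4] tcp [ 411. -126.  413.] tilt 29.0 az 85.1 w 5.95 gf 0.0 F [-0.8 -1.5  0.3]
[[0.273, 0.961, 0.041], [0.837, -0.259, 0.482], [0.474, -0.098, -0.875]]
8.1 (2, -2, -2.5) 11
 [ 22.  17.   5.  -2. -72. 177.] [617.  95. 303.] tilt 6.6 az 42.2 zxy 0.086 0.078
8.2 (2, -2, -2.5) 12
 [ 25.  17.   1.   1. -67. 177.] [622. 108. 276.] tilt 6.6 az 14.9 zxy 0.111 0.029
-2.3 2.7 1.3 -7;-2.4 2.5 1.4 -7;-2.5 2.4 1.5 -7;-2.6 2.2 1.5 -7;-2.7 2.1 1.6 -7;-2.7 1.9 1.7 -7;-2.8 1.8 1.8 -7;-2.8 1.6 2 -7;-2.8 1.5 2.1 -7;-2.8 1.3 2.2 -7;-2.7 1.1 2.4 -7
pred [ 23.  17.   4.  -2. -72. 177.] [616.  96. 302.] tilt 6.7 az 42.0 zxy 0.086 0.078
```

Emit:
step_arm:
  targets: "-2.3 2.7 1.3 -7;-2.4 2.5 1.4 -7;-2.5 2.4 1.5 -7;-2.6 2.2 1.5 -7;-2.7 2.1 1.6 -7;-2.7 1.9 1.7 -7;-2.8 1.8 1.8 -7;-2.8 1.6 2 -7;-2.8 1.5 2.1 -7;-2.8 1.3 2.2 -7;-2.7 1.1 2.4 -7"

```text
time_s: 42.1
tcp_pos: [0.6223, 0.098, 0.3068]
ee_rot: [[-0.315, 0.946, 0.076], [0.946, 0.307, 0.101], [0.072, 0.104, -0.992]]
wrist_force: [0.4, -0.5, -0.5]
gripper_width: 0.692
gripper_force: 0.0
```

Emit:
step_arm:
  targets: "0 0 0 7;0 0 0 7;0 0 0 7;0 0 0 7;0 0 0 7;0 0 0 7;0 0 0 7;0 0 0 7;0 0 0 7;0 0 0 7;0 0 0 7;0 0 0 7"

```text
time_s: 43.1
tcp_pos: [0.6208, 0.0964, 0.3067]
ee_rot: [[0.912, 0.404, 0.073], [0.396, -0.913, 0.102], [0.108, -0.064, -0.992]]
wrist_force: [-0.4, 0.5, 0.1]
gripper_width: 0.691
gripper_force: 0.0
```

```bash
timeout 300 python3 -c "
from h import *
s=st()
from stage import *
G=[(.25,-.4,.4),(.35,-.4,.4),(.45,-.4,.4),(.3,-.3,.4),(.4,-.5,.4),(.2,-.5,.4)]
o=stage(s['joints'],n=8,grid=G)
d(tuple(1000*np.array(o[1])),s)
"
```

```text
t 43.1 J [ 21.6  17.3   6.7  -4.1 -73.3  93.1] tcp [621.  96. 307.] tilt 7.2 az 54.5 w 6.01 gf 0.0 F [-0.4  0.5  0.1]
[[0.912, 0.404, 0.073], [0.396, -0.913, 0.102], [0.108, -0.064, -0.992]]
tilt 0.3 (0.4, -0.5, 0.4) (0, -2.5, -1) 4 start [-41.  22.  27.  -7. -96. 177.]
   end [-29.  25.  26.  -0. -91. 177.] [ 498. -464.  374.] tilt 0.3 az -3.5 zxy 0.005 -0.000
tilt 0.4 (0.2, -0.5, 0.4) (0, 0, 2.0) 7 start [-55.  12.  13.  -7. -94. 177.]
   end [ -24.    4.   23.   -0. -109.  177.] [ 339. -321.  554.] tilt 0.4 az 141.2 zxy -0.005 0.004
tilt 0.4 (0.2, -0.5, 0.4) (2, 0, -2.0) 5 start [-55.  12.  13.  -7. -94. 177.]
   end [-30.  13.  -0.  -0. -77. 177.] [ 381. -407.  309.] tilt 0.4 az 126.3 zxy -0.005 0.006
to (np.float64(400.0), np.float64(-500.0), np.float64(400.0)) tool cm [-42.75  44.91 -16.96] norm 64.3
```

Emit:
step_arm:
  targets: "-2.7 2.8 -1.1 0;-2.7 2.8 -1.1 0;-2.7 2.8 -1.1 0;-2.7 2.8 -1.1 0;-2.7 2.8 -1.1 0;-2.7 2.8 -1.1 0;-2.7 2.8 -1.1 0;-2.7 2.8 -1.1 0;-2.7 2.8 -1.1 0;-2.7 2.8 -1.1 0;-2.7 2.8 -1 0;-2.7 2.8 -1 0"

```text
time_s: 44.1
tcp_pos: [0.4529, -0.3541, 0.3794]
ee_rot: [[0.909, 0.409, 0.074], [0.401, -0.91, 0.103], [0.109, -0.064, -0.992]]
wrist_force: [0.9, -0.2, -0.4]
gripper_width: 0.689
gripper_force: 0.0
```

Emit:
step_arm:
  targets: "-2.6 2.8 -1 0;-2.6 2.8 -1 0;-2.6 2.8 -1 0;-2.6 2.8 -1 0;0 0 0 -7;0 0 0 -7;0 0 0 -7;0 0 0 0"

```text
time_s: 44.77
tcp_pos: [0.4021, -0.5005, 0.3994]
ee_rot: [[0.702, 0.709, 0.073], [0.702, -0.705, 0.104], [0.125, -0.022, -0.992]]
wrist_force: [-0.2, -0.1, 0.1]
gripper_width: 0.688
gripper_force: 0.0
```

```bash
timeout 300 python3 -c "
from h import *
s=st()
from stage import *
best_roll(s['joints'],n=10,sgn=-4)
"
```

```text
t 44.8 J [-40.5  22.1  27.5  -7.3 -96.  174.8] tcp [ 402. -501.  399.] tilt 7.3 az 55.0 w 5.99 gf 0.0 F [-0.2 -0.1  0.1]
[[0.702, 0.709, 0.073], [0.702, -0.705, 0.104], [0.125, -0.022, -0.992]]
1.2 (-2, 0, 0) 7
 [-28.   7.   7.  -0. -90. 177.] [ 354. -372.  413.] tilt 0.3 az 42.4 zxy 0.004 0.003
1.2 (-2, 0, -1) 6
 [-30.  10.   1.  -0. -82. 177.] [ 361. -394.  351.] tilt 0.4 az 56.6 zxy 0.004 0.006
-1.4 -1.4 -0.1 -4;-1.3 -1.5 -0.1 -4;-1.3 -1.5 -0.1 -4;-1.3 -1.6 -0.1 -4;-1.2 -1.6 -0.1 -4;-1.2 -1.6 -0 -4;-1.1 -1.7 -0 -4
pred [-28.   7.   6.  -0. -89. 177.] [ 354. -372.  412.] tilt 0.2 az 39.2 zxy 0.003 0.003
```

Emit:
step_arm:
  targets: "-1.4 -1.4 -0.1 -4;-1.3 -1.5 -0.1 -4;-1.3 -1.5 -0.1 -4;-1.3 -1.6 -0.1 -4;-1.2 -1.6 -0.1 -4;-1.2 -1.6 0 -4;-1.1 -1.7 0 -4;0 0 0 7;0 0 0 7;0 0 0 7;0 0 0 7;0 0 0 7"

```text
time_s: 45.77
tcp_pos: [0.3545, -0.3715, 0.4127]
ee_rot: [[0.919, 0.395, 0.008], [0.395, -0.919, 0.008], [0.011, -0.004, -1.0]]
wrist_force: [0.3, -0.5, -0.2]
gripper_width: 0.685
gripper_force: 0.0
```

Emit:
step_arm:
  targets: "0 0 0 7;0 0 0 7;0 0 0 7;0 0 0 7;0 0 0 7;0 0 0 7;0 0 0 7;0 0 0 7;0 0 0 0"
  claw: 4.5

```text
time_s: 46.52
tcp_pos: [0.3546, -0.3716, 0.4126]
ee_rot: [[0.843, -0.537, 0.008], [-0.537, -0.843, 0.008], [0.002, -0.011, -1.0]]
wrist_force: [0.6, 0.0, 0.4]
gripper_width: 0.516
gripper_force: 0.0
```

```bash
timeout 300 python3 -c "
from h import *
s=st(); d((480,-110,380),s)
"
```

```text
t 46.5 J [-28.6   6.8   6.6  -0.6 -89.7  86.1] tcp [ 355. -372.  413.] tilt 0.7 az 44.8 w 4.49 gf 0.0 F [0.6 0.  0.4]
[[0.843, -0.537, 0.008], [-0.537, -0.843, 0.008], [0.002, -0.011, -1.0]]
to (480, -110, 380) tool cm [ -3.48 -28.77   3.57] norm 29.2
```

```bash
cat > bars.py <<'E'
from h import *
def bars(d,box=None,z=.030,amin=60):
    hsv=cv2.cvtColor(d['frame'],cv2.COLOR_BGR2HSV); out=[]
    for n,lo,hi in [('A',(8,150,120),(20,255,255)),('G',(65,60,60),(88,255,255))]:
        m=cv2.inRange(hsv,lo,hi); m=cv2.morphologyEx(m,cv2.MORPH_OPEN,np.ones((3,3)))
        for c in cv2.findContours(m,0,2)[0]:
            if cv2.contourArea(c)<amin: continue
            x=c[:,0].mean(0)
            p=plane(d,*x,z)*1000
            if box and not(box[0]<p[0]<box[1] and box[2]<p[1]<box[3]): continue
            W=np.array([plane(d,*q[0],z)[:2]*1000 for q in c],np.float32); r=cv2.minAreaRect(W)
            out.append((n,cv2.contourArea(c),x.round(0).tolist(),np.round(r[0],0).tolist(),np.round(r[1],0).tolist(),round(r[2],1)))
    return out
E
python3 -c "
from bars import *
for n in ('scene','side'):
    e=cap(n); cv2.imwrite('pics/%s7.png'%n,e['frame'])
    for b in bars(e,(300,700,-300,200)): print(n,b)
"
```

```text
scene ('A', 69.0, [232.0, 308.0], [598.0, -236.0], [8.0, 61.0], 82.3)
scene ('A', 727.0, [310.0, 255.0], [512.0, -33.0], [90.0, 69.0], 11.7)
scene ('A', 325.5, [297.0, 232.0], [436.0, -46.0], [45.0, 67.0], 6.3)
side ('A', 117.5, [440.0, 310.0], [556.0, -253.0], [11.0, 64.0], 82.1)
side ('A', 358.0, [312.0, 278.0], [418.0, -58.0], [88.0, 39.0], 89.4)
side ('A', 794.5, [340.0, 265.0], [490.0, -46.0], [96.0, 83.0], 15.6)
```

Emit:
step_arm:
  targets: "-1.5 -3.1 1 0;-1.5 -3.1 1 0;-1.5 -3.1 1 0;-1.5 -3.1 1 0;-1.5 -3.1 1 0;-1.5 -3.1 1 0;-1.5 -3.1 1 0;-1.5 -3.1 1 0;-1.6 -3 1 0;-1.6 -3 1 0;-1.6 -3 1 0;0 0 0 0"

```text
time_s: 47.62
tcp_pos: [0.3931, 0.0086, 0.3042]
ee_rot: [[0.85, -0.526, 0.006], [-0.526, -0.85, 0.009], [0.0, -0.01, -1.0]]
wrist_force: [0.1, 0.1, -0.3]
gripper_width: 0.514
gripper_force: 0.0
```

```bash
python3 -c "
from bars import *
s=st()
e=cap('wrist'); cv2.imwrite('pics/w8.png',e['frame']); np.save('w8.npy',np.r_[e['E'],e['R'].ravel(),e['f'],e['cx'],e['cy']])
for b in bars(e,(300,700,-300,200)): print(b)
"
```

```text
t 47.6 J [ 25.   -5.  -20.4  -0.3 -74.1  33.4] tcp [393.   9. 304.] tilt 0.6 az 55.7 w 4.47 gf 0.0 F [ 0.1  0.1 -0.3]
[[0.85, -0.526, 0.006], [-0.526, -0.85, 0.009], [0.0, -0.01, -1.0]]
```

View pics/w8.png

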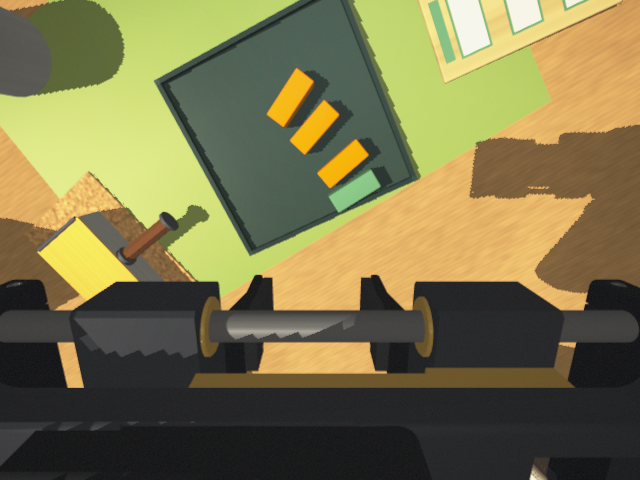

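```bash
cat > bars.py <<'E'
from h import *
def bars(d,box,z=.030,amin=60):
    hsv=cv2.cvtColor(d['frame'],cv2.COLOR_BGR2HSV); out=[]
    for n,lo,hi in [('A',(10,170,200),(24,255,255)),('G',(60,60,120),(88,200,255))]:
        m=cv2.inRange(hsv,lo,hi); m=cv2.morphologyEx(m,cv2.MORPH_OPEN,np.ones((3,3)))
        for c in cv2.findContours(m,0,1)[0]:
            if cv2.contourArea(c)<amin: continue
            x=c[:,0].mean(0); p=plane(d,*x,z)*1000
            if not(box[0]<p[0]<box[1] and box[2]<p[1]<box[3]): continue
            W=np.array([plane(d,*q[0],z)[:2]*1000 for q in c],np.float32); r=cv2.minAreaRect(W); B=cv2.boxPoints(r)
            e=[B[1]-B[0],B[2]-B[1]]; L=max(e,key=np.linalg.norm); az=np.degrees(np.arctan2(L[1],L[0]))%180
            out.append((n,x.round(0).tolist(),np.round(r[0],0).tolist(),np.round(sorted(r[1]),0).tolist(),'az',round(az,1)))
    return out
E
python3 -c "
from bars import *
a=np.load('w8.npy'); e=dict(E=a[:3],R=a[3:12].reshape(3,3),f=a[12],cx=a[13],cy=a[14]); e['frame']=cv2.imread('pics/w8.png')
h=cv2.cvtColor(e['frame'],cv2.COLOR_BGR2HSV)
print([h[v,u].tolist() for u,v in [(291,97),(315,126),(343,163),(355,190),(300,125)]])
for b in bars(e,(300,700,-300,200)): print(b)
for n,u,v,z in [('tray',156,80,.012),('tray',251,254,.012),('tray',418,178,.012),('brd',445,82,.008),('brd',620,6,.008)]: print(n,(plane(e,u,v,z)*1000).round(0))
"
```

```text
[[22, 232, 247], [22, 241, 247], [21, 245, 247], [58, 82, 202], [60, 31, 75]]
('A', [342.0, 163.0], [424.0, -45.0], [25.0, 63.0], 'az', np.float32(99.1))
('A', [314.0, 127.0], [479.0, -37.0], [25.0, 63.0], 'az', np.float32(106.1))
('A', [290.0, 97.0], [523.0, -30.0], [25.0, 63.0], 'az', np.float32(112.1))
tray [629.  98.  12.]
tray [383. 126.  12.]
tray [ 354. -120.   12.]
brd [ 440. -203.    8.]
brd [ 406. -410.    8.]
```

Emit:
step_arm:
  targets: "2.4 -0.5 2.9 0;2.4 -0.5 2.9 0;2.4 -0.5 2.9 0;2.4 -0.5 2.9 0;2.3 -0.5 2.9 0;2.3 -0.5 2.9 0;0 0 0 6;0 0 0 6;0 0 0 6;0 0 0 6;0 0 0 6;0 0 0 6"
  claw: 3.6

```text
time_s: 48.67
tcp_pos: [0.5318, -0.0455, 0.133]
ee_rot: [[0.366, -0.93, 0.009], [-0.93, -0.366, 0.008], [-0.004, -0.011, -1.0]]
wrist_force: [-0.1, 0.5, -0.5]
gripper_width: 0.416
gripper_force: 0.0
```

```bash
sed -i 's/(60,60,120),(88,200,255)/(52,50,90),(80,150,255)/' bars.py; python3 -c "
from bars import *
s=st()
e=cap('wrist'); cv2.imwrite('pics/w9.png',e['frame'])
for b in bars(e,(300,700,-300,200)): print(b)
print(proj(e,s['tcp_pos']))
a=np.load('w8.npy'); e=dict(E=a[:3],R=a[3:12].reshape(3,3),f=a[12],cx=a[13],cy=a[14]); e['frame']=cv2.imread('pics/w8.png')
print(bars(e,(300,700,-300,200)))
"
```

```text
t 48.7 J [ 12.3  17.9 -19.8  -0.4 -51.7   9.4] tcp [532. -46. 133.] tilt 0.7 az 40.8 w 3.62 gf 0.0 F [-0.1  0.5 -0.5]
[[0.366, -0.93, 0.009], [-0.93, -0.366, 0.008], [-0.004, -0.011, -1.0]]
('A', [440.0, 267.0], [430.0, -61.0], [28.0, 33.0], 'az', np.float32(8.8))
('A', [375.0, 262.0], [482.0, -42.0], [28.0, 54.0], 'az', np.float32(105.8))
('A', [320.0, 259.0], [523.0, -31.0], [25.0, 62.0], 'az', np.float32(112.4))
('G', [338.0, 303.0], [496.0, -2.0], [9.0, 11.0], 'az', np.float32(111.8))
('G', [392.0, 296.0], [457.0, -24.0], [8.0, 21.0], 'az', np.float32(110.3))
('G', [370.0, 213.0], [502.0, -82.0], [5.0, 16.0], 'az', np.float32(44.8))
('G', [458.0, 247.0], [424.0, -86.0], [68.0, 102.0], 'az', np.float32(21.2))
('G', [333.0, 195.0], [536.0, -85.0], [12.0, 19.0], 'az', np.float32(21.6))
('G', [425.0, 198.0], [469.0, -107.0], [16.0, 45.0], 'az', np.float32(44.6))
('G', [382.0, 184.0], [503.0, -106.0], [17.0, 56.0], 'az', np.float32(39.9))
('G', [350.0, 173.0], [528.0, -105.0], [6.0, 11.0], 'az', np.float32(30.8))
('G', [371.0, 166.0], [516.0, -115.0], [7.0, 20.0], 'az', np.float32(36.6))
('G', [456.0, 38.0], [496.0, -215.0], [10.0, 63.0], 'az', np.float32(172.0))
('G', [474.0, 23.0], [489.0, -227.0], [2.0, 58.0], 'az', np.float32(171.9))
(np.float64(316.22515648729967), np.float64(294.49099224545944))
[('A', [342.0, 163.0], [424.0, -45.0], [25.0, 63.0], 'az', np.float32(99.1)), ('A', [314.0, 127.0], [479.0, -37.0], [25.0, 63.0], 'az', np.float32(106.1)), ('A', [290.0, 97.0], [523.0, -30.0], [25.0, 63.0], 'az', np.float32(112.1)), ('G', [349.0, 192.0], [389.0, -33.0], [33.0, 79.0], 'az', np.float32(91.1)), ('G', [441.0, 31.0], [490.0, -214.0], [10.0, 65.0], 'az', np.float32(172.2))]
```

Emit:
step_arm:
  targets: "-0.4 0 3 0;0 0 3 0;0 0 3 0;0 0 2 0;0 0 1 0;0 0 0.4 0;0 0 0 0"

```text
time_s: 49.3
tcp_pos: [0.5313, -0.0399, 0.0085]
ee_rot: [[0.372, -0.928, 0.008], [-0.928, -0.372, 0.008], [-0.004, -0.01, -1.0]]
wrist_force: [-0.5, -0.2, -0.0]
gripper_width: 0.414
gripper_force: 0.0
```

Emit:
step_arm:
  targets: "0 0 0 0;0 0 0 0;0 0 0 0;0 0 0 0;0 0 0 0"
  claw: 1.5

```text
time_s: 49.72
tcp_pos: [0.5321, -0.0393, 0.0101]
ee_rot: [[0.372, -0.928, 0.011], [-0.928, -0.372, 0.008], [-0.003, -0.013, -1.0]]
wrist_force: [-0.8, -1.3, 6.7]
gripper_width: 0.296
gripper_force: 29.8
```

Emit:
step_arm:
  targets: "0 0 -2 0;0 0 -4 0;0 0 -4 0;2.2 2.4 -1.6 0;2.2 2.4 -1.6 0;2.2 2.4 -1.6 0;2.2 2.4 -1.6 0;2.2 2.4 -1.6 0;2.2 2.4 -1.6 0;2.2 2.4 -1.6 0;2.2 2.4 -1.6 0;2.2 2.4 -1.6 0"

```text
time_s: 50.72
tcp_pos: [0.4008, -0.3063, 0.2504]
ee_rot: [[0.372, -0.928, 0.009], [-0.928, -0.372, 0.008], [-0.004, -0.012, -1.0]]
wrist_force: [0.9, -0.3, 0.2]
gripper_width: 0.298
gripper_force: 29.7
```

Emit:
step_arm:
  targets: "0 0 0 -6.6;0 0 0 -6.6;0 0 0 -6.6;0 0 0 -6.6;0 0 0 -6.6;0 0 0 -6.6;0 0 0 -6.6;0 0 0 -6.6;0 0 0 -6.6;0 0 0 0"

```text
time_s: 51.55
tcp_pos: [0.4018, -0.3051, 0.2493]
ee_rot: [[0.989, -0.151, 0.008], [-0.151, -0.989, 0.009], [0.007, -0.01, -1.0]]
wrist_force: [0.1, 0.7, 0.3]
gripper_width: 0.295
gripper_force: 29.7
```

```bash
python3 -c "
from bars import *
s=st()
e=cap('wrist'); cv2.imwrite('pics/w10.png',e['frame']); np.save('w10.npy',np.r_[e['E'],e['R'].ravel(),e['f'],e['cx'],e['cy']])
h=cv2.cvtColor(e['frame'],cv2.COLOR_BGR2HSV)
for n,lo,hi in [('amber line',(8,120,150),(19,255,255)),('white',(0,0,180),(180,60,255)),('green line',(55,60,60),(85,255,220))]:
    m=cv2.inRange(h,lo,hi); cs,hr=cv2.findContours(m,cv2.RETR_CCOMP,1)
    for c in cs:
        if cv2.contourArea(c)<300: continue
        W=np.array([plane(e,*q[0],.008)[:2]*1000 for q in c],np.float32); r=cv2.minAreaRect(W)
        print(n,c[:,0].mean(0).round(0),np.round(r[0],1),np.round(r[1],0),round(r[2],1))
"
```

```text
t 51.5 J [-19.1   9.1 -13.4  -0.7 -67.3 100.7] tcp [ 402. -305.  249.] tilt 0.7 az 45.2 w 2.57 gf 29.7 F [0.1 0.7 0.3]
[[0.989, -0.151, 0.008], [-0.151, -0.989, 0.009], [0.007, -0.01, -1.0]]
amber line [ 91. 365.] [239.4  34.5] [79. 71.] 81.8
amber line [184. 282.] [ 323.1 -110.8] [346.  58.] 89.9
amber line [ 94. 230.] [420.8 -29.6] [27. 67.] 9.1
amber line [ 72. 183.] [479.6 -21.9] [27. 67.] 15.8
amber line [ 72. 176.] [486.8 -24.6] [14. 55.] 16.1
amber line [230.  58.] [ 580.7 -236. ] [12. 69.] 82.1
amber line [405.  55.] [ 555.1 -422. ] [13. 70.] 82.2
amber line [260.  57.] [ 576.2 -267.6] [38. 76.] 82.0
amber line [260.  58.] [ 576.2 -267.5] [35. 72.] 82.1
amber line [317.  56.] [ 567.8 -328.9] [38. 76.] 82.1
amber line [317.  56.] [ 567.9 -328.6] [34. 73.] 82.0
amber line [375.  55.] [ 559.4 -390.3] [38. 76.] 82.1
amber line [375.  55.] [ 559.4 -390.3] [35. 73.] 82.3
amber line [487. 158.] [ 440.8 -476.6] [331. 402.] 3.2
white [264. 145.] [ 487.3 -255.1] [33. 71.] 82.2
white [318. 144.] [ 479.1 -316.2] [32. 70.] 82.0
white [373. 143.] [ 470.5 -378.5] [33. 71.] 83.2
white [260.  58.] [ 576.3 -267.6] [32. 70.] 82.1
white [318.  57.] [ 567.8 -329. ] [31. 70.] 82.2
white [375.  55.] [ 559.3 -390.5] [31. 70.] 82.2
white [526.   7.] [ 576.3 -551. ] [70. 22.] 81.1
green line [105. 258.] [383.8 -32.3] [32. 83.] 1.2
green line [236. 146.] [ 491.7 -223.3] [10. 67.] 82.3
green line [401. 142.] [ 466.  -409.5] [10. 68.] 82.1
```

View pics/w10.png

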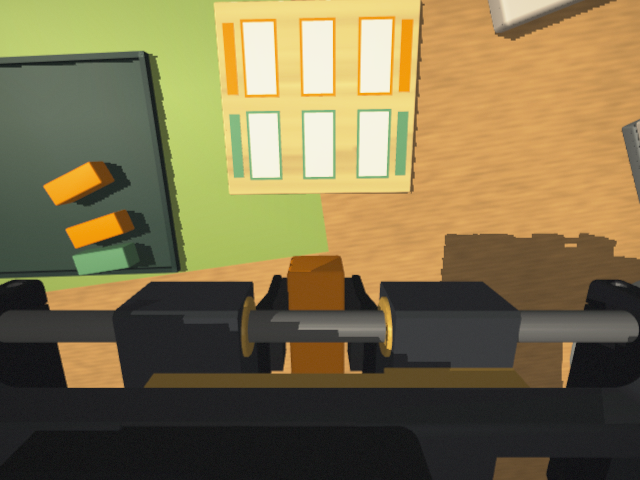

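Emit:
step_arm:
  targets: "2.6 0.9 2.7 -0.8;2.6 0.9 2.7 0;2.6 0.9 2.7 0;2.6 0.9 2.7 0;2.6 0.8 2.7 0;2.5 0.8 2.7 0;2.5 0.8 2.7 0;0 0 0 0;0 0 0 0"

```text
time_s: 52.35
tcp_pos: [0.5723, -0.3881, 0.0565]
ee_rot: [[0.99, -0.142, 0.001], [-0.142, -0.99, 0.011], [-0.0, -0.011, -1.0]]
wrist_force: [-0.2, 0.2, 0.8]
gripper_width: 0.3
gripper_force: 29.7
```

```bash
python3 -c "
from bars import *
s=st(); d((570.5,-392,15),s); x=s['ee_rot'][:,0]; print(np.degrees(np.arctan2(x[1],x[0])))
"
```

```text
t 52.4 J [-2.110e+01  3.650e+01  1.000e-01 -8.000e-01 -5.380e+01  1.034e+02] tcp [ 572. -388.   56.] tilt 0.7 az 83.4 w 2.61 gf 29.7 F [-0.2  0.2  0.8]
[[0.99, -0.142, 0.001], [-0.142, -0.99, 0.011], [-0.0, -0.011, -1.0]]
to (570.5, -392, 15) tool cm [-0.12  0.46  4.14] norm 4.2
-8.143349517251217
```

Emit:
step_arm:
  targets: "-0.1 0.4 1.5 0;0 0.1 1.3 0;0 0 0.8 0;0 0 0.5 0;0 0 0 0"

```text
time_s: 52.77
tcp_pos: [0.5712, -0.3926, 0.0199]
ee_rot: [[0.99, -0.14, 0.007], [-0.14, -0.99, 0.009], [0.006, -0.01, -1.0]]
wrist_force: [-0.2, 0.0, -1.1]
gripper_width: 0.298
gripper_force: 29.7
```

Emit:
step_arm:
  targets: "0 0 0 0;0 0 0 0;0 0 0 0;0 0 0 0;0 0 -1 0;0 0 -2 0;0 0 -4 0"
  claw: 4

```text
time_s: 53.35
tcp_pos: [0.5686, -0.3921, 0.0864]
ee_rot: [[0.99, -0.14, -0.001], [-0.14, -0.99, 0.013], [-0.002, -0.013, -1.0]]
wrist_force: [1.6, -0.1, 0.1]
gripper_width: 0.455
gripper_force: 0.0
```

Emit:
step_arm:
  targets: "-1.4 -3.5 -0.5 0;-1.4 -3.5 -0.5 0;-1.4 -3.5 -0.5 0;-1.4 -3.5 -0.5 0;-1.4 -3.5 -0.5 0;-1.4 -3.5 -0.5 0;-1.4 -3.5 -0.5 0;-1.4 -3.5 -0.5 0;-1.4 -3.5 -0.5 0;-1.4 -2.6 0 0;0 0 0 7;0 0 0 7"

```text
time_s: 54.35
tcp_pos: [0.4798, -0.0351, 0.1389]
ee_rot: [[0.926, -0.376, 0.011], [-0.376, -0.926, 0.009], [0.007, -0.012, -1.0]]
wrist_force: [0.9, -0.6, 0.8]
gripper_width: 0.459
gripper_force: 0.0
```

Emit:
step_arm:
  targets: "0 0 0 7;0 0 0 7;0 0 0 7;0 0 0 7;0 0 0 7;0 0 0 7;0 0 0 7;0 0 0 3;0 0 0 0"

```text
time_s: 55.1
tcp_pos: [0.4801, -0.0369, 0.1383]
ee_rot: [[0.275, -0.961, 0.01], [-0.961, -0.275, 0.008], [-0.005, -0.012, -1.0]]
wrist_force: [-0.8, -1.0, 1.0]
gripper_width: 0.462
gripper_force: 0.0
```

```bash
python3 -c "
from bars import *
s=st(); x=s['ee_rot'][:,0]; print(np.degrees(np.arctan2(x[1],x[0])))
e=cap('wrist'); cv2.imwrite('pics/w11.png',e['frame'])
for b in bars(e,(300,650,-150,130)): print(b) if b[0]=='A' else 0
"
```

```text
t 55.1 J [ 14.8  12.7 -26.4  -0.4 -50.2   1.5] tcp [480. -37. 138.] tilt 0.8 az 39.4 w 4.02 gf 0.0 F [-0.8 -1.   1. ]
[[0.275, -0.961, 0.01], [-0.961, -0.275, 0.008], [-0.005, -0.012, -1.0]]
-74.0335064966548
('A', [393.0, 248.0], [419.0, -46.0], [17.0, 63.0], 'az', np.float32(99.5))
('A', [371.0, 241.0], [437.0, -46.0], [6.0, 56.0], 'az', np.float32(99.0))
('A', [334.0, 225.0], [472.0, -51.0], [5.0, 40.0], 'az', np.float32(106.8))
```

Emit:
step_arm:
  targets: "0 0.1 3 0;0 0 3 0;0 0 3 0;0 0 2.4 0;0 0 1 0;0 0 0.5 0;0 0 0 0"

```text
time_s: 55.73
tcp_pos: [0.4797, -0.0362, 0.0077]
ee_rot: [[0.277, -0.961, 0.007], [-0.961, -0.277, 0.008], [-0.005, -0.009, -1.0]]
wrist_force: [0.7, 0.9, 0.8]
gripper_width: 0.461
gripper_force: 0.0
```

Emit:
step_arm:
  targets: "0 0 0 0;0 0 0 0;0 0 0 0;0 0 0 0;0 0 0 0;0 0 0 0"
  claw: 1.5

```text
time_s: 56.23
tcp_pos: [0.4806, -0.036, 0.0094]
ee_rot: [[0.276, -0.961, 0.01], [-0.961, -0.276, 0.008], [-0.005, -0.012, -1.0]]
wrist_force: [-1.6, 0.3, 6.1]
gripper_width: 0.299
gripper_force: 30.0
```

Emit:
step_arm:
  targets: "0 0 -2 0;0 0 -4 0;0 0 -4 0;2 2.9 -0.5 0;2 2.9 -0.5 0;2 2.9 -0.5 0;2 2.9 -0.5 0;2 2.9 -0.5 0;2 2.9 -0.5 0;2 2.9 -0.5 0;2 2.9 -0.5 0;0 0 0 0"

```text
time_s: 57.23
tcp_pos: [0.2966, -0.2577, 0.1457]
ee_rot: [[0.27, -0.963, 0.009], [-0.963, -0.269, 0.008], [-0.005, -0.011, -1.0]]
wrist_force: [-0.6, -0.4, -0.3]
gripper_width: 0.293
gripper_force: 30.0
```

```bash
python3 -c "
from bars import *
s=st()
"
```

```text
t 57.2 J [-17.5   3.7 -36.2  -0.8 -49.7  33.6] tcp [ 297. -258.  146.] tilt 0.7 az 40.4 w 2.55 gf 30.0 F [-0.6 -0.4 -0.3]
[[0.27, -0.963, 0.009], [-0.963, -0.269, 0.008], [-0.005, -0.011, -1.0]]
```

Emit:
step_arm:
  targets: "1.8 -3 1 0;1.8 -3 1 0;1.8 -3 1 0;1.8 -3 1 0;1.8 -3.1 1 0;1.7 -3.1 1 0;1.7 -3 1 0;1.7 -3 1 0;0 0 0 -6.6;0 0 0 -6.6;0 0 0 -6.6;0 0 0 -6.6"

```text
time_s: 58.23
tcp_pos: [0.5724, -0.3226, 0.0659]
ee_rot: [[0.679, -0.734, 0.008], [-0.734, -0.679, 0.009], [-0.001, -0.011, -1.0]]
wrist_force: [1.2, -0.1, -0.0]
gripper_width: 0.296
gripper_force: 30.0
```

Emit:
step_arm:
  targets: "0 0 0 -6.6;0 0 0 -6.6;0 0 0 -6.6;0 0 0 -6.6;0 0 0 -6.6;0 0 0 -6.6;0 0 0 0"

```text
time_s: 58.82
tcp_pos: [0.5722, -0.3226, 0.0665]
ee_rot: [[0.991, -0.137, 0.008], [-0.137, -0.991, 0.008], [0.007, -0.009, -1.0]]
wrist_force: [-0.1, -0.7, -0.5]
gripper_width: 0.299
gripper_force: 30.0
```

```bash
python3 -c "
from bars import *
s=st(); d((568,-329,16),s); x=s['ee_rot'][:,0]; print(np.degrees(np.arctan2(x[1],x[0])))
"
```

```text
t 58.8 J [-15.6  32.8  -5.4  -0.8 -51.5  98.2] tcp [ 572. -323.   66.] tilt 0.7 az 45.2 w 2.6 gf 30.0 F [-0.1 -0.7 -0.5]
[[0.991, -0.137, 0.008], [-0.137, -0.991, 0.008], [0.007, -0.009, -1.0]]
to (568, -329, 16) tool cm [-0.37  0.73  5.04] norm 5.1
-7.86581810525244
```

Emit:
step_arm:
  targets: "-0.3 0.5 1.8 0;-0.1 0.2 1.6 0;0 0 1 0;0 0 0.6 0;0 0 0 0;0 0 0 0"

```text
time_s: 59.32
tcp_pos: [0.568, -0.3291, 0.0168]
ee_rot: [[0.99, -0.139, 0.009], [-0.139, -0.99, 0.008], [0.007, -0.009, -1.0]]
wrist_force: [0.5, 0.3, 0.4]
gripper_width: 0.293
gripper_force: 30.0
```

Emit:
step_arm:
  targets: "0 0 0 0;0 0 0 0;0 0 0 0;0 0 0 0;0 0 -1 0;0 0 -3 0;0 0 -4 0"
  claw: 4

```text
time_s: 59.9
tcp_pos: [0.5646, -0.329, 0.0948]
ee_rot: [[0.99, -0.14, 0.001], [-0.14, -0.99, 0.011], [-0.0, -0.011, -1.0]]
wrist_force: [0.4, 0.5, 0.5]
gripper_width: 0.459
gripper_force: 0.0
```

Emit:
step_arm:
  targets: "-2.3 -3.3 -0.5 0;-2.3 -3.3 -0.5 0;-2.3 -3.3 -0.5 0;-2.3 -3.3 -0.5 0;-2.3 -3.3 -0.5 0;-2.3 -3.3 -0.5 0;-2.2 -3.2 -0.5 0;-2.2 -3.2 -0.5 0;0 0 0 -6;0 0 0 -6;0 0 0 -5;0 0 0 0"
  claw: 8

```text
time_s: 60.9
tcp_pos: [0.423, -0.0449, 0.1389]
ee_rot: [[0.987, 0.159, 0.011], [0.159, -0.987, 0.008], [0.012, -0.007, -1.0]]
wrist_force: [0.2, -0.2, 0.2]
gripper_width: 0.921
gripper_force: 0.0
```

```bash
python3 -c "
from bars import *
s=st(); x=s['ee_rot'][:,0]; print(np.degrees(np.arctan2(x[1],x[0])))
e=cap('wrist'); cv2.imwrite('pics/w12.png',e['frame'])
for b in bars(e,(300,650,-150,130)): print(b)
for p in [(424,-45,30),(389,-33,30)]: 
    u,v=map(int,proj(e,np.array(p)/1000)); print(u,v)
e=cap('scene')
for b in bars(e,(300,650,-450,130)): print('scene',b)
"
```

```text
t 60.9 J [ 15.8   7.3 -33.4  -0.4 -48.6  83.7] tcp [423. -45. 139.] tilt 0.8 az 38.7 w 8.01 gf 0.0 F [ 0.2 -0.2  0.2]
[[0.987, 0.159, 0.011], [0.159, -0.987, 0.008], [0.012, -0.007, -1.0]]
9.158374576486082
('A', [317.0, 240.0], [424.0, -44.0], [26.0, 63.0], 'az', np.float32(99.3))
('G', [305.0, 277.0], [390.0, -40.0], [34.0, 64.0], 'az', np.float32(90.7))
317 240
297 277
scene ('G', [295.0, 219.0], [393.0, -40.0], [25.0, 62.0], 'az', np.float32(90.1))
```

Emit:
step_arm:
  targets: "0 0 3 0;0 0 3 0;0 0 3 0;0 0 2.4 0;0 0 1 0;0 0 0.5 0;0 0 0 0"

```text
time_s: 61.58
tcp_pos: [0.4235, -0.0448, 0.0079]
ee_rot: [[0.988, 0.155, 0.006], [0.155, -0.988, 0.007], [0.007, -0.006, -1.0]]
wrist_force: [-0.3, -0.1, 0.4]
gripper_width: 0.922
gripper_force: 0.0
```

Emit:
step_arm:
  targets: "0 0 0 0;0 0 0 0;0 0 0 0;0 0 0 0;0 0 0 0;0 0 0 0"
  claw: 5

```text
time_s: 62.08
tcp_pos: [0.4246, -0.0442, 0.0097]
ee_rot: [[0.988, 0.157, 0.011], [0.157, -0.988, 0.008], [0.012, -0.007, -1.0]]
wrist_force: [-2.0, 0.4, 6.4]
gripper_width: 0.735
gripper_force: 30.0
```

Emit:
step_arm:
  targets: "0 0 -1 0;0 0 -3 0;0 0 -4 0;0 0 -4 0;0 0 0 7;0 0 0 7;0 0 0 7;0 0 0 7;0 0 0 7;0 0 0 7;0 0 0 7;0 0 0 7"

```text
time_s: 63.08
tcp_pos: [0.4225, -0.0453, 0.1288]
ee_rot: [[0.677, -0.736, 0.008], [-0.736, -0.677, 0.008], [-0.0, -0.012, -1.0]]
wrist_force: [-0.1, -0.5, -0.3]
gripper_width: 0.736
gripper_force: 30.0
```

Emit:
step_arm:
  targets: "0 0 0 7;0 0 0 7;0 0 0 7;0 0 0 7;0 0 0 7;0 0 0 7;0 0 0 7;0 0 0 2;0 0 0 0"

```text
time_s: 63.83
tcp_pos: [0.4225, -0.0453, 0.1287]
ee_rot: [[-0.14, -0.99, 0.008], [-0.99, 0.14, 0.008], [-0.009, -0.007, -1.0]]
wrist_force: [-0.0, -1.1, -0.1]
gripper_width: 0.735
gripper_force: 30.0
```

```bash
python3 -c "
from bars import *
s=st(); x=s['ee_rot'][:,0]; print(np.degrees(np.arctan2(x[1],x[0]))); d((576,-267.5,65),s)
"
```

```text
t 63.8 J [ 15.7   8.1 -34.1  -0.4 -47.1 -23.4] tcp [422. -45. 129.] tilt 0.7 az 44.7 w 6.4 gf 30.0 F [-0.  -1.1 -0.1]
[[-0.14, -0.99, 0.008], [-0.99, 0.14, 0.008], [-0.009, -0.007, -1.0]]
-98.03335131014663
to (576, -267.5, 65) tool cm [ 19.91 -18.26   6.32] norm 27.7
```

Emit:
step_arm:
  targets: "2.9 -2.6 0.9 0;2.9 -2.6 0.9 0;2.9 -2.6 0.9 0;2.8 -2.6 0.9 0;2.8 -2.6 0.9 0;2.8 -2.6 0.9 0;2.8 -2.6 0.9 0;0 0 0 0;0 0 0 0"

```text
time_s: 64.58
tcp_pos: [0.5755, -0.2686, 0.0631]
ee_rot: [[-0.141, -0.99, 0.006], [-0.99, 0.141, 0.009], [-0.01, -0.004, -1.0]]
wrist_force: [0.1, 0.5, -1.3]
gripper_width: 0.729
gripper_force: 30.0
```

```bash
python3 -c "
from bars import *
s=st(); d((576,-267.5,16),s)
"
```

```text
t 64.6 J [-10.7  31.3  -8.9  -0.7 -49.6   3.1] tcp [ 576. -269.   63.] tilt 0.6 az 57.8 w 6.35 gf 30.0 F [ 0.1  0.5 -1.3]
[[-0.141, -0.99, 0.006], [-0.99, 0.141, 0.009], [-0.01, -0.004, -1.0]]
to (576, -267.5, 16) tool cm [-0.07 -0.01  4.71] norm 4.7
```

Emit:
step_arm:
  targets: "-0.1 0 1.8 0;0 0 1.5 0;0 0 0.8 0;0 0 0.6 0;0 0 0 0;0 0 0 0"

```text
time_s: 65.08
tcp_pos: [0.5767, -0.2654, 0.0189]
ee_rot: [[-0.138, -0.99, 0.009], [-0.99, 0.138, 0.008], [-0.009, -0.008, -1.0]]
wrist_force: [0.7, 0.8, -1.1]
gripper_width: 0.733
gripper_force: 30.0
```

Emit:
step_arm:
  targets: "0 0 0 0;0 0 0 0;0 0 0 0;0 0 0 0;0 0 -1 0;0 0 -3 0;0 0 -4 0"
  claw: 7.8

```text
time_s: 65.67
tcp_pos: [0.5734, -0.2659, 0.0964]
ee_rot: [[-0.14, -0.99, 0.001], [-0.99, 0.14, 0.01], [-0.01, 0.0, -1.0]]
wrist_force: [0.5, -0.7, 0.1]
gripper_width: 0.899
gripper_force: 0.0
```

Emit:
step_arm:
  targets: "-2.5 2.7 -0.5 0;-2.5 2.7 -0.5 0;-2.5 2.7 -0.5 0;-2.5 2.7 -0.5 0;-2.5 2.7 -0.5 0;-2.5 2.7 -0.5 0;-2.5 2.7 -0.5 0;-2.5 2.7 -0.5 0;0 0 0 -7;0 0 0 -7;0 0 0 -7;0 0 0 -7"

```text
time_s: 66.67
tcp_pos: [0.3896, -0.0383, 0.1397]
ee_rot: [[0.349, -0.937, 0.011], [-0.937, -0.349, 0.009], [-0.004, -0.013, -1.0]]
wrist_force: [0.1, -0.7, -0.2]
gripper_width: 0.896
gripper_force: 0.0
```

Emit:
step_arm:
  targets: "0 0 0 -7;0 0 0 -7;0 0 0 -7;0 0 0 -7;0 0 0 -7;0 0 0 -7;0 0 0 -7;0 0 0 -7;0 0 0 -7;0 0 0 -7;0 0 0 0"

```text
time_s: 67.58
tcp_pos: [0.3896, -0.0387, 0.1394]
ee_rot: [[1.0, 0.002, 0.01], [0.002, -1.0, 0.008], [0.01, -0.008, -1.0]]
wrist_force: [0.4, 1.0, 0.6]
gripper_width: 0.896
gripper_force: 0.0
```

```bash
python3 -c "
from bars import *
s=st(); x=s['ee_rot'][:,0]; print(np.degrees(np.arctan2(x[1],x[0])))
e=cap('wrist'); cv2.imwrite('pics/w13.png',e['frame'])
for b in bars(e,(300,650,-150,130)): print(b)
e=cap('scene')
for b in bars(e,(300,650,-450,130)): print('scene',b)
"
```

```text
t 67.6 J [ 18.2   3.8 -37.4  -0.4 -48.1  72.2] tcp [390. -39. 139.] tilt 0.7 az 39.9 w 7.8 gf 0.0 F [0.4 1.  0.6]
[[1.0, 0.002, 0.01], [0.002, -1.0, 0.008], [0.01, -0.008, -1.0]]
0.12738812660281223
('G', [319.0, 241.0], [389.0, -40.0], [32.0, 64.0], 'az', np.float32(91.2))
('G', [288.0, 209.0], [415.0, -16.0], [14.0, 15.0], 'az', np.float32(169.9))
('G', [325.0, 188.0], [433.0, -44.0], [8.0, 21.0], 'az', np.float32(90.2))
('G', [390.0, 181.0], [438.0, -96.0], [8.0, 16.0], 'az', np.float32(97.7))
('G', [343.0, 173.0], [444.0, -58.0], [8.0, 10.0], 'az', np.float32(90.1))
('G', [391.0, 161.0], [454.0, -95.0], [8.0, 17.0], 'az', np.float32(143.4))
('G', [417.0, 125.0], [480.0, -114.0], [8.0, 15.0], 'az', np.float32(135.6))
scene ('G', [295.0, 219.0], [393.0, -40.0], [23.0, 62.0], 'az', np.float32(91.5))
```

Emit:
step_arm:
  targets: "0 0.2 3 0;0 0 3 0;0 0 3 0;0 0 2.4 0;0 0 1 0;0 0 0.5 0;0 0 0 0"

```text
time_s: 68.27
tcp_pos: [0.3902, -0.0398, 0.0089]
ee_rot: [[1.0, -0.001, 0.007], [-0.001, -1.0, 0.007], [0.007, -0.007, -1.0]]
wrist_force: [0.3, 0.2, 0.4]
gripper_width: 0.892
gripper_force: 0.0
```

Emit:
step_arm:
  targets: "0 0 0 0;0 0 0 0;0 0 0 0;0 0 0 0;0 0 0 0;0 0 0 0"
  claw: 5

```text
time_s: 68.77
tcp_pos: [0.3912, -0.0394, 0.0105]
ee_rot: [[1.0, 0.0, 0.011], [0.0, -1.0, 0.009], [0.011, -0.009, -1.0]]
wrist_force: [-1.0, 0.6, 6.8]
gripper_width: 0.734
gripper_force: 30.0
```

Emit:
step_arm:
  targets: "0 0 -1 0;0 0 -3 0;0 0 -4 0;0 0 -4 0;0 0 0 7;0 0 0 7;0 0 0 7;0 0 0 7;0 0 0 7;0 0 0 7;0 0 0 7;0 0 0 7"

```text
time_s: 69.77
tcp_pos: [0.3891, -0.0406, 0.1296]
ee_rot: [[0.554, -0.833, 0.009], [-0.833, -0.554, 0.008], [-0.002, -0.012, -1.0]]
wrist_force: [0.7, -0.2, -0.4]
gripper_width: 0.733
gripper_force: 30.0
```

Emit:
step_arm:
  targets: "0 0 0 7;0 0 0 7;0 0 0 7;0 0 0 7;0 0 0 7;0 0 0 7;0 0 0 0"

```text
time_s: 70.35
tcp_pos: [0.3891, -0.0407, 0.1296]
ee_rot: [[-0.141, -0.99, 0.009], [-0.99, 0.142, 0.008], [-0.009, -0.007, -1.0]]
wrist_force: [0.4, 0.6, -0.1]
gripper_width: 0.732
gripper_force: 30.0
```

```bash
python3 -c "
from bars import *
s=st(); x=s['ee_rot'][:,0]; print(np.degrees(np.arctan2(x[1],x[0]))); d((479,-316,65),s)
"
```

```text
t 70.3 J [ 17.9   4.7 -38.2  -0.4 -46.6 -25.7] tcp [389. -41. 130.] tilt 0.7 az 44.5 w 6.37 gf 30.0 F [ 0.4  0.6 -0.1]
[[-0.141, -0.99, 0.009], [-0.99, 0.142, 0.008], [-0.009, -0.007, -1.0]]
-98.13402748124227
to (479, -316, 65) tool cm [ 26.04 -12.75   6.3 ] norm 29.7
```

Emit:
step_arm:
  targets: "3.3 -1.6 0.8 0;3.3 -1.6 0.8 0;3.3 -1.6 0.8 0;3.3 -1.6 0.8 0;3.2 -1.6 0.8 0;3.2 -1.6 0.8 0;3.2 -1.6 0.8 0;3.2 -1.6 0.7 0;0 0 0 0;0 0 0 0"

```text
time_s: 71.18
tcp_pos: [0.48, -0.3167, 0.0638]
ee_rot: [[-0.14, -0.99, 0.007], [-0.99, 0.14, 0.009], [-0.01, -0.005, -1.0]]
wrist_force: [0.3, 0.9, -0.1]
gripper_width: 0.732
gripper_force: 30.0
```

```bash
python3 -c "
from bars import *
s=st(); d((478,-316,17),s)
e=cap('scene')
for b in bars(e,(300,700,-450,130),z=.034): print('scene',b)
"
```

```text
t 71.2 J [-17.6  26.5 -17.8  -0.8 -45.5  10.2] tcp [ 480. -317.   64.] tilt 0.6 az 52.9 w 6.37 gf 30.0 F [ 0.3  0.9 -0.1]
[[-0.14, -0.99, 0.007], [-0.99, 0.14, 0.009], [-0.01, -0.005, -1.0]]
to (478, -316, 17) tool cm [0.01 0.23 4.68] norm 4.7
```

Emit:
step_arm:
  targets: "0 0.2 1.8 0;0 0 1.5 0;0 0 0.8 0;0 0 0.6 0;0 0 0 0;0 0 0 0"

```text
time_s: 71.73
tcp_pos: [0.4794, -0.3143, 0.0186]
ee_rot: [[-0.137, -0.99, 0.009], [-0.99, 0.138, 0.008], [-0.009, -0.008, -1.0]]
wrist_force: [-0.1, -0.3, 0.0]
gripper_width: 0.734
gripper_force: 30.0
```

Emit:
step_arm:
  targets: "0 0 0 0;0 0 0 0;0 0 0 0;0 0 0 0;0 0 -1 0;0 0 -3 0;0 0 -4 0;0 0 -4 0"
  claw: 7

```text
time_s: 72.4
tcp_pos: [0.4772, -0.3156, 0.1395]
ee_rot: [[-0.139, -0.99, 0.006], [-0.99, 0.139, 0.008], [-0.009, -0.005, -1.0]]
wrist_force: [1.0, -0.3, 0.4]
gripper_width: 0.807
gripper_force: 0.0
```

```bash
python3 -c "
from bars import *
s=st(); d((440,-60,330),s)
"
```

```text
t 72.4 J [-17.6  21.1 -13.6  -0.7 -55.1  10. ] tcp [ 477. -316.  140.] tilt 0.6 az 52.8 w 7.02 gf 0.0 F [ 1.  -0.3  0.4]
[[-0.139, -0.99, 0.006], [-0.99, 0.139, 0.008], [-0.009, -0.005, -1.0]]
to (440, -60, 330) tool cm [-24.97   7.13 -18.86] norm 32.1
```

Emit:
step_arm:
  targets: "-2.2 -0.6 -2.7 0;-2.2 -0.6 -2.7 0;-2.2 -0.6 -2.7 0;-2.2 -0.6 -2.7 0;-2.2 -0.6 -2.7 0;-2.2 -0.6 -2.7 0;0 0 0 0"

```text
time_s: 72.98
tcp_pos: [0.534, -0.1897, 0.3092]
ee_rot: [[-0.135, -0.991, 0.022], [-0.991, 0.135, 0.005], [-0.008, -0.021, -1.0]]
wrist_force: [-0.5, -0.7, 1.4]
gripper_width: 0.804
gripper_force: 0.0
```

```bash
python3 -c "
from bars import *
s=st(); 
e=cap('wrist'); w=e['frame']; cv2.imwrite('pics/w14.png',w)
for b in bars(e,(380,700,-450,-150),z=.034): print(b)
f=cap('scene')['frame']; g=cap('side')['frame']; cv2.imwrite('pics/sc14.png',f); cv2.imwrite('pics/si14.png',g)
top=np.hstack([cv2.resize(w[:300],(400,300)) ,cv2.resize(f[80:380,120:520],(400,300))])
a=cv2.imread('pics/w8.png')
cv2.imwrite('pics/fin.png',np.vstack([top,np.hstack([cv2.resize(g,(400,300)),cv2.resize(cap('wrist')['frame'],(400,300))])]))
"
```

```text
t 73.0 J [ -3.4  13.    0.   -0.4 -75.8  -4.3] tcp [ 534. -190.  309.] tilt 1.3 az 12.9 w 7.0 gf 0.0 F [-0.5 -0.7  1.4]
[[-0.135, -0.991, 0.022], [-0.991, 0.135, 0.005], [-0.008, -0.021, -1.0]]
('A', [282.0, 172.0], [578.0, -237.0], [10.0, 65.0], 'az', np.float32(172.3))
('A', [278.0, 151.0], [577.0, -263.0], [25.0, 64.0], 'az', np.float32(172.3))
('A', [276.0, 93.0], [569.0, -328.0], [28.0, 62.0], 'az', np.float32(169.7))
('A', [275.0, 36.0], [561.0, -388.0], [28.0, 63.0], 'az', np.float32(171.8))
('A', [276.0, 8.0], [553.0, -413.0], [11.0, 64.0], 'az', np.float32(171.8))
('G', [349.0, 172.0], [493.0, -226.0], [7.0, 63.0], 'az', np.float32(172.3))
('G', [354.0, 100.0], [479.0, -308.0], [25.0, 64.0], 'az', np.float32(172.0))
('G', [353.0, 10.0], [469.0, -401.0], [10.0, 64.0], 'az', np.float32(171.8))
```

View pics/fin.png

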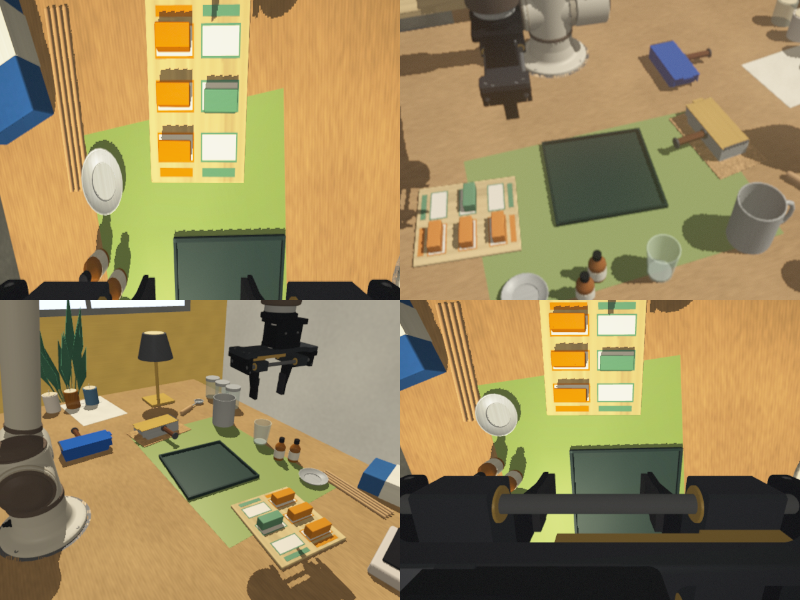

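```bash
python3 -c "
from bars import *
s=st()
e=cap('wrist')
for b in bars(e,(380,700,-450,-150),z=.034): print(b) if b[3][0]>15 else 0
h=cv2.cvtColor(e['frame'],cv2.COLOR_BGR2HSV)
for z in (.008,):
    for b in bars(e,(380,700,-450,-150),z=z): print('mark',b) if b[3][0]<15 else 0
m=cv2.inRange(h,(0,0,180),(180,60,255))
for c in cv2.findContours(m,0,1)[0]:
    if cv2.contourArea(c)>80:
        W=np.array([plane(e,*q[0],.008)[:2]*1000 for q in c],np.float32); r=cv2.minAreaRect(W); print('white',np.round(r[0]),np.round(r[1]))
"
```

```text
t 73.2 J [ -3.7  13.3  -0.6  -0.5 -75.7  -4.2] tcp [ 530. -191.  301.] tilt 0.6 az 50.6 w 7.0 gf 0.0 F [-0.4 -0.3 -0.3]
[[-0.139, -0.99, 0.007], [-0.99, 0.139, 0.009], [-0.01, -0.006, -1.0]]
('A', [270.0, 152.0], [578.0, -263.0], [25.0, 63.0], 'az', np.float32(172.0))
('A', [267.0, 94.0], [569.0, -329.0], [27.0, 63.0], 'az', np.float32(171.9))
('A', [266.0, 35.0], [561.0, -388.0], [29.0, 63.0], 'az', np.float32(171.9))
('G', [347.0, 101.0], [479.0, -308.0], [26.0, 64.0], 'az', np.float32(171.9))
mark ('A', [274.0, 174.0], [581.0, -236.0], [10.0, 69.0], 'az', np.float32(172.0))
mark ('A', [267.0, 7.0], [555.0, -422.0], [11.0, 69.0], 'az', np.float32(171.8))
mark ('G', [342.0, 174.0], [492.0, -224.0], [9.0, 67.0], 'az', np.float32(172.0))
mark ('G', [346.0, 9.0], [466.0, -409.0], [10.0, 67.0], 'az', np.float32(171.8))
white [ 743. -243.] [88. 89.]
white [ 487. -255.] [32. 71.]
white [ 569. -321.] [15. 68.]
white [ 560. -377.] [70. 17.]
white [ 470. -378.] [33. 70.]
```

Emit:
step_arm:
  targets: "2.2 0.6 2.8 0;2.2 0.6 2.8 0;2.2 0.6 2.8 0;2.2 0.5 2.8 0;2.2 0.5 2.8 0;2.1 0.5 2.8 0;0 0 0 -7;0 0 0 -7;0 0 0 -7;0 0 0 -7;0 0 0 -7;0 0 0 -7"
  claw: 5

```text
time_s: 74.23
tcp_pos: [0.4797, -0.3156, 0.1308]
ee_rot: [[0.563, -0.826, 0.006], [-0.826, -0.563, 0.009], [-0.004, -0.01, -1.0]]
wrist_force: [0.1, -0.1, -0.2]
gripper_width: 0.575
gripper_force: 0.0
```

Emit:
step_arm:
  targets: "0 0 0 -7;0 0 0 -7;0 0 0 -7;0 0 0 -7;0 0 0 -7;0 0 0 -7;0 0 0 -6;0 0 0 0;0 0 0 0"

```text
time_s: 74.98
tcp_pos: [0.4802, -0.3155, 0.1312]
ee_rot: [[0.99, -0.143, 0.007], [-0.143, -0.99, 0.009], [0.005, -0.01, -1.0]]
wrist_force: [-0.1, 0.9, 0.2]
gripper_width: 0.576
gripper_force: 0.0
```

```bash
python3 -c "
from bars import *
s=st(); d((479,-316.5,60),s);d((479,-316.5,14),s); x=s['ee_rot'][:,0]; print(np.degrees(np.arctan2(x[1],x[0])))
"
```

```text
t 75.0 J [-17.5  21.8 -13.8  -0.7 -54.2  99.7] tcp [ 480. -315.  131.] tilt 0.6 az 52.6 w 5.01 gf 0.0 F [-0.1  0.9  0.2]
[[0.99, -0.143, 0.007], [-0.143, -0.99, 0.009], [0.005, -0.01, -1.0]]
to (479, -316.5, 60) tool cm [-0.14  0.19  7.12] norm 7.1
to (479, -316.5, 14) tool cm [-0.16  0.23 11.72] norm 11.7
-8.212289133300605
```

Emit:
step_arm:
  targets: "-0.2 0.2 3 0;0 0 3 0;0 0 3 0;0 0 1.6 0;0 0 0.8 0;0 0 0.3 0;0 0 0 0;0 0 0 0"

```text
time_s: 75.65
tcp_pos: [0.4807, -0.3163, 0.0161]
ee_rot: [[0.99, -0.139, 0.01], [-0.139, -0.99, 0.007], [0.009, -0.009, -1.0]]
wrist_force: [0.7, -0.0, 0.6]
gripper_width: 0.573
gripper_force: 0.0
```

Emit:
step_arm:
  targets: "0 0 0 0;0 0 0 0;0 0 0 0;0 0 0 0;0 0 0 0;0 0 0 0;0 0 0 0;0 0 0 0"
  claw: 2

```text
time_s: 76.32
tcp_pos: [0.4802, -0.3159, 0.0156]
ee_rot: [[0.99, -0.139, 0.009], [-0.139, -0.99, 0.008], [0.008, -0.009, -1.0]]
wrist_force: [0.1, 2.2, 5.1]
gripper_width: 0.295
gripper_force: 30.0
```

Emit:
step_arm:
  targets: "0 0 0 0;0 0 0 0;0 0 0 0;0 0 -1 0;0 0 -3 0;0 0 -4 0;2.9 -2 0 0;2.9 -2 0 0;3 -2.1 0 0;0 0 0 0;0 0 0 0"
  claw: 4.6

```text
time_s: 77.23
tcp_pos: [0.5761, -0.2673, 0.0964]
ee_rot: [[0.991, -0.137, 0.009], [-0.137, -0.991, 0.008], [0.008, -0.009, -1.0]]
wrist_force: [-0.1, 0.1, -1.4]
gripper_width: 0.528
gripper_force: 0.0
```

```bash
python3 -c "
from bars import *
s=st(); d((577,-267.8,15),s)
"
```

```text
t 77.2 J [-10.6  29.1  -7.3  -0.7 -53.3  93.1] tcp [ 576. -267.   96.] tilt 0.7 az 42.1 w 4.59 gf 0.0 F [-0.1  0.1 -1.4]
[[0.991, -0.137, 0.009], [-0.137, -0.991, 0.008], [0.008, -0.009, -1.0]]
to (577, -267.8, 15) tool cm [0.03 0.11 8.14] norm 8.1
```

Emit:
step_arm:
  targets: "0 0.1 3 0;0 0 2.5 0;0 0 1.5 0;0 0 0.8 0;0 0 0.3 0;0 0 0 0"

```text
time_s: 77.73
tcp_pos: [0.5748, -0.2691, 0.0152]
ee_rot: [[0.99, -0.139, 0.008], [-0.139, -0.99, 0.008], [0.006, -0.009, -1.0]]
wrist_force: [0.6, -0.4, 0.3]
gripper_width: 0.527
gripper_force: 0.0
```

Emit:
step_arm:
  targets: "0 0 0 0;0 0 0 0;0 0 0 0;0 0 0 0;0 0 0 0;0 0 0 0;0 0 0 0"
  claw: 2

```text
time_s: 78.32
tcp_pos: [0.576, -0.2687, 0.0163]
ee_rot: [[0.99, -0.139, 0.01], [-0.139, -0.99, 0.008], [0.009, -0.009, -1.0]]
wrist_force: [-0.4, 0.8, 5.8]
gripper_width: 0.299
gripper_force: 30.0
```

Emit:
step_arm:
  targets: "0 0 0 0;0 0 0 0;0 0 0 0;0 0 -1 0;0 0 -3 0;0 0 -4 0;-3 -2 -2 0;-3 -2 -3 0;-3 -2 -4 0;-3 -2 -4 0;-2 0 -3 0;0 0 0 0"
  claw: 4.6

```text
time_s: 79.32
tcp_pos: [0.4612, -0.1852, 0.2413]
ee_rot: [[0.99, -0.137, 0.021], [-0.137, -0.991, 0.005], [0.02, -0.008, -1.0]]
wrist_force: [0.5, -0.7, 0.0]
gripper_width: 0.527
gripper_force: 0.0
```

```bash
python3 -c "
from bars import *
s=st(); d((400,-300,300),s)
"
```

```text
t 79.3 J [ -3.4   8.1 -15.8  -0.4 -64.9  85.7] tcp [ 461. -185.  241.] tilt 1.2 az 14.4 w 4.59 gf 0.0 F [ 0.5 -0.7  0. ]
[[0.99, -0.137, 0.021], [-0.137, -0.991, 0.005], [0.02, -0.008, -1.0]]
to (400, -300, 300) tool cm [-4.38 12.16 -6.06] norm 14.3
```

Emit:
step_arm:
  targets: "-1.1 3 -1.5 0;-1.1 3 -1.5 0;-1.1 3 -1.5 0;-1.1 3 -1.5 0;0 0 0 0;0 0 0 0"

```text
time_s: 79.82
tcp_pos: [0.3998, -0.2996, 0.2932]
ee_rot: [[0.99, -0.142, 0.011], [-0.142, -0.99, 0.007], [0.01, -0.009, -1.0]]
wrist_force: [-0.2, 0.1, -0.6]
gripper_width: 0.53
gripper_force: 0.0
```

```bash
python3 -c "
from bars import *
s=st()
e=cap('wrist')
for b in bars(e,(380,700,-450,-150),z=.034): print(b) if b[3][0]>15 else 0
for n in('scene','side'):
    e=cap(n)
    for b in bars(e,(-200,1200,-900,900),z=.03,amin=40): print(n,b) if b[3][1]<130 else 0
e=cap('scene'); f0=cv2.imread('pics/scene0.png')
dd=cv2.absdiff(e['frame'],f0).max(2)
for n,u,v in [('beaker',381,338),('oil1',305,368),('oil2',317,347),('jug',478,300),('dish',245,375)]: print(n,dd[v-15:v+15,u-15:u+15].mean().round(1))
"
```

```text
t 79.8 J [-18.6   6.9  -9.6  -0.6 -73.  100.6] tcp [ 400. -300.  293.] tilt 0.7 az 34.7 w 4.61 gf 0.0 F [-0.2  0.1 -0.6]
[[0.99, -0.142, 0.011], [-0.142, -0.99, 0.007], [0.01, -0.009, -1.0]]
('A', [267.0, 60.0], [577.0, -267.0], [27.0, 62.0], 'az', np.float32(171.9))
('A', [378.0, 58.0], [560.0, -389.0], [27.0, 62.0], 'az', np.float32(171.6))
('A', [323.0, 58.0], [570.0, -329.0], [24.0, 62.0], 'az', np.float32(171.6))
('G', [322.0, 143.0], [479.0, -315.0], [24.0, 62.0], 'az', np.float32(171.8))
scene ('G', [35.0, 359.0], [596.0, -613.0], [17.0, 67.0], 'az', np.float32(100.8))
scene ('G', [143.0, 287.0], [486.0, -405.0], [7.0, 60.0], 'az', np.float32(172.0))
scene ('G', [186.0, 277.0], [486.0, -315.0], [26.0, 73.0], 'az', np.float32(172.6))
side ('A', [523.0, 386.0], [532.0, -433.0], [9.0, 65.0], 'az', np.float32(175.3))
side ('A', [509.0, 359.0], [561.0, -390.0], [23.0, 62.0], 'az', np.float32(172.4))
side ('A', [480.0, 332.0], [570.0, -327.0], [25.0, 62.0], 'az', np.float32(172.1))
side ('A', [448.0, 310.0], [566.0, -263.0], [27.0, 86.0], 'az', np.float32(172.0))
side ('G', [474.0, 407.0], [446.0, -419.0], [9.0, 63.0], 'az', np.float32(172.2))
side ('G', [435.0, 355.0], [470.0, -322.0], [39.0, 75.0], 'az', np.float32(172.4))
side ('G', [399.0, 324.0], [471.0, -241.0], [8.0, 61.0], 'az', np.float32(172.0))
beaker 9.1
oil1 7.9
oil2 8.1
jug 7.8
dish 9.6
```

```bash
python3 -c "
from station import r
print(r.finish_job())"
```

```text
the job is handed in; nothing more can be done
None
```

I handed the job in at about 80 s: the tin was emptied over the tray and stands upright on its pad with the lid shut, and the four bars found (three amber, one sage-green) lie within about 2 mm of their place centres. The beaker, bottles, jug and dish look unmoved; I saw no fifth bar, and the empty tin's weight (about 0.33 kg) suggests none stayed inside, though I did not look under the lid.

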